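Park the top-heavy archive crate in its bay and close the keeper

ROBOT

A 6-joint arm with a two-finger parallel gripper is mounted at the origin on the work surface. World frame = base frame: x ahead of the robot, y to its left, z up, the work surface at z = 0. Lengths are in m, angles in rad, forces in N, time in s.
With the tool pointing down it reaches from about 0.35 to 0.975 m from the base axis. Payload 4.9 kg.
Tool frame: the origin (TCP) lies between the finger pads; the fingertips stand 17 mm ahead of it and the grasp point (between the pads) lies 2 mm behind it; z points along the fingers, y is the direction in which the jaws open and shut (so a half turn about z gives the same grasp; the last joint's range is limited). The gripper opens to 85 mm and grips with 20 to 120 N. Pads are 22 mm wide; open, the fingers measure 114 mm over their backs; the gripper's body (76 mm by 85 mm) begins 54 mm behind the grasp point. The pads swing forward as they close: fully open they stand 13 mm farther back than shut.
Start: joints at [0.989, 0.053, 1.613, -0, 1.476, -0.119], TCP at [0.279, 0.559, 0.226] pointing down, gripper open.
Joint ranges: [-3.01, 3.01], [-1.01, 2.22], [0.06, 2.58], [-1.02, 4.17], [0.09, 2.62], [-3.14, 3.14]. Speed limits (rad/s): [2.57, 2.57, 3.14, 3.14, 3.14, 3.14].

INTERFACE

Orientations are given as a unit quaternion [w, x, y, z].
In Python, from plant import state, grab_frame, camera_model, job_done, find_in, silhouettes, landmark_of gives the robot as it stands.
- The arm moves only by the shell command python3 -m crank 'ROWS'. ROWS is JSON, a list of rows, each an object with "angular": the turn, a rotation vector about the tool's x, y, z each as a share of 5 degrees, from -1 to 1, a list of three; "delta_pos": the shift along the tool's x, y, z each as a share of 3 cm, from -1 to 1, a list of three; "gripper": the opening, from 0 (shut) to 1 (fully open). In form: [{"angular": [ax, ay, az], "delta_pos": [tx, ty, tz], "gripper": gripper}, ...]. A call has 1 to 12 rows; each row shifts and turns the commanded pose from where the row before left it, along the tool's axes as they then stand; what a row does not reach is not made up. A row lasts 1/8 s, in which the tool goes at most 62.5 mm and 10.7 degrees, less where a joint would pass 70% of its speed; a pose out of reach is approached as far as the arm can. A call with a number of a shift or a turn outside -1 to 1 is refused whole. A call with a gripper value outside its range is refused whole. The fingers move at their own pace and stop on an object; the grip force is fixed at half the most. Time passes only in rows, so rows that do not move let the fingers close. It gives the time, the measured TCP pose, the force and the opening at its end, in the units of the state.
- state(): the state, without advancing time (a new reading comes with each control period).
- grab_frame(name): name is "side" or "top"; returns the picture (480x640x3 uint8, red, green, blue); there is no depth.
- camera_model(name): a dict with "camera_matrix" (3x3 intrinsics, pixels), "rvec" (rotation vector, rad) and "tvec" (3), from world to camera coordinates, as OpenCV has them. Camera axes: x right, y down, z forward; pixel columns grow to the right and rows downward; lengths in m; the calibration is good to about 2 mm. A picture is of the moment at which its call begins. camera_model takes no time and is no camera call.
- job_done(): hands the job in, once; it reports no verdict.
Trained networks look in the newest picture that a camera, given by its name, has taken for a name from the list of things; names that differ only in an ending like _2 or _b are one class to them, and where a whole thing is asked for, a point or a joint stands for the part that bears it (a point fixed in the world has none). Each returns a list of dicts, best first, with "conf" (0 to 1); they miss things now and then, are a little off and sometimes report something else, mostly with a low value. They report only what shows in the picture. A call takes as long as a camera call.
- find_in(camera, target): "bbox" ([left, top, right, bottom] in pixels, round what is visible of it).
- silhouettes(camera, target): "mask" (480x640 bool, what is visible of it) and "bbox" ([left, top, right, bottom] in pixels, round what is visible of it).
- landmark_of(camera, target): "pixel" ([column, row] in pixels: a listed point, or the origin of a listed thing).
The state is a dict: "time": time; "joint_pos": joint angles; "joint_vel": joint speeds; "joint_efforts": joint torques, N m; "tool_pos": TCP position; "tool_rot": TCP orientation; "contact_force": force on the tool from outside, world axes, zero at the start; "ft_torque": the same for the moment, N m; "gripper_width": opening from 0.0 (shut) to 1.0 (fully open).
Only numpy, scipy, OpenCV 4.12 (cv2) and the standard library are available. Lean on these libraries where they do the work, as an engineer would, in place of code of your own. Each camera call takes 0.05 s, during which the arm holds its last target.

TASK

Push the tall plywood crate, low down near its base so that it slides and does not tip, fully home into the aluminium bay until its skid is square against the back stop; then push the red keeper arm fully closed across the mouth behind it. Only push with the fingers and lift nothing; keep the ceramic cat standing on top of the crate, and leave the other things on the table where they are.

Things in the scene. Friction and masses are not known exactly. Their poses are not given: they have to be found in the camera images.
- crate: tall heavy plywood crate (1 to 1.7 kg). Dark skid board 130 x 130 x 26 mm flat on the table; the case on it is 80 (x) x 126 (y) mm, its top 256 mm above the table, flush with the skid's far (+x) edge, so 50 mm of bare skid sticks out at -x, towards the robot. Origin: centre of the skid's underside; z up; skid's near face at x = -65 mm. Slides at 5 to 12 N; pushed above 60 to 90 mm it tips.
- bay_home (a point): fixed parking bay: yellow tape outline, back stop 40 mm high, side rails 30 mm high (150 mm apart inside, x = -20 to 65 mm), flaring at the mouth (to x = -64 mm, 190 mm apart). The point is where the crate's origin lies, at table height, when parked with its skid against the stop (face at x = +65 mm); +x points into the bay, z up. Place and yaw vary.
- keeper (a joint): swing of the red keeper arm, rad: 0 = fully out of the way, 2.60 = closed (its stop), lying across the bay's mouth behind the parked skid, from its hinge towards the bay's -y. It grows counter-clockwise seen from above: the free end swings first towards the robot, then round behind the skid. Light friction (under 1 N at the tip); stays where left; starts at 0 to 0.5.
- keeper_pivot (a point): the keeper arm's vertical hinge axis, 24 mm above the table, at the bay's x = -80 mm, y = +125 mm; the hinge boss has a radius of 13 mm and the pin rises to 44 mm. This point turns with the arm.
- keeper_tip (a point): the free end of the red keeper arm, 130 mm from its hinge axis, 24 mm above the table. The arm is a straight bar 12 mm thick, from 12 to 36 mm above the table. Closed, its face towards the skid is 9 mm from the parked skid.
- cat: small white ceramic cat on a dark round foot (radius 22 mm), 64 mm tall, standing loose on top of the crate; origin at the centre of the foot's underside, z up.
- jar: closed amber sample jar, radius 24 mm, 75 mm tall, standing to the right (bay's -y) of the bay; origin at the centre of its underside.
- tape: orange roll of tape lying flat, radius 40 mm, 24 mm high, to the right of the crate; origin at the centre of its underside.
- mug: blue mug, radius 38 mm, 90 mm tall, right part of the table; origin at the centre of its underside.
- book: small red notebook lying flat, 130 x 90 x 16 mm, right part of the table; origin at the centre of its underside.
- stapler: blue and black stapler, 140 x 36 mm, about 55 mm high, left part of the table; origin at the centre of its underside.
- loupe: round black and steel stand loupe, radius 30 mm, 47 mm tall, left part of the table; origin at the centre of its underside.

How it is judged:
On the way, in this order (a step that is already met when the one before it is completed fails the run):
1. the crate is pushed home in the bay while the keeper is still open (x of crate in the frame of bay_home between -0.008 and 0.006 m and y of crate in the frame of bay_home between -0.015 and 0.015 m and angle between the x axis of crate and the x axis of bay_home, either way round below 0.08 rad and angle between crate's own z axis and vertical below 0.03 rad and linear speed of crate below 0.01 m/s and value of joint keeper below 1.8 rad), for 0.2 s.
2. the keeper is swung closed behind it (value of joint keeper above 2.45 rad), for 0.2 s.
At the end, for the whole second after the job is handed in: The crate stands upright and still in the bay: its skid within 8 mm of the back stop, within 15 mm of the middle of the bay and square to it within 0.08 rad; the keeper is at 2.45 rad or more; the cat still stands on top of the crate (x of crate in the frame of bay_home between -0.008 and 0.006 m and y of crate in the frame of bay_home between -0.015 and 0.015 m and angle between the x axis of crate and the x axis of bay_home, either way round below 0.08 rad and angle between crate's own z axis and vertical below 0.03 rad and linear speed of each of crate, cat below 0.01 m/s and value of joint keeper above 2.45 rad and angle between cat's own z axis and vertical below 0.15 rad and height (world z) of cat above 0.245 m); the robot touches nothing.
It fails at once if the crate is tipped (more than 0.12 rad) (angle between crate's own z axis and vertical above 0.12 rad).
It fails at once if the crate is lifted (its origin more than 15 mm above the table) (height (world z) of crate above 0.015 m).
It fails at once if the fingers push the crate higher than near its base (more than 1 N with the grasp point over 110 mm above the table) (contact force between the fingers and crate above 1 N and height (world z) of the grasp point above 0.11 m).
It fails at once if the cat falls or is taken off the crate (angle between cat's own z axis and vertical above 0.3 rad or height (world z) of cat below 0.235 m or height (world z) of cat above 0.29 m).
It fails at once if another thing on the table is moved more than 20 mm (distance of any of jar, tape, mug, book, stapler, loupe from where it was at the start of the episode above 0.02 m).
It also fails if it takes over 72 s, if anything falls off the work surface, if the arm or the gripper's body presses on something with over 40 N, if the wrist force passes 120 N, or if a joint passes its speed limit or range.

## Working session

There is one attempt and no reset: what is moved stays moved. The work goes in short steps, Python scripts to look and compute and a shell command to move; the robot and the scene stay as the last step left them, time stands still between calls to the robot, and variables do not carry over. Pictures are saved under pics/ and viewed, and the job is handed in when it is done.

```bash
mkdir -p pics; ls; cat > h.py <<'E'
import numpy as np,cv2
from plant import *
def cam(n):
    m=camera_model(n);K=np.array(m["camera_matrix"],float);R=cv2.Rodrigues(np.array(m["rvec"],float))[0];t=np.array(m["tvec"],float).ravel();return K,R,t
def back(n,px,z):
    K,R,t=cam(n);d=R.T@np.linalg.solve(K,[px[0],px[1],1.]);c=-R.T@t;return c+d*(z-c[2])/d[2]
def proj(n,P):
    K,R,t=cam(n);q=(K@(R@np.atleast_2d(P).T+t[:,None]));return (q[:2]/q[2]).T
def save(n,f):
    im=grab_frame(n);cv2.imwrite(f,im[:,:,::-1]);return im
E
python3 - <<'E'
from h import *
for n in("side","top"):
    save(n,f"pics/{n}0.png");K,R,t=cam(n);print(n,K[0,0],-R.T@t)
    for k in("bay_home","keeper_pivot","keeper_tip","crate","cat","jar","tape"):
        r=landmark_of(n,k)
        z=0.024 if "keeper" in k else (.256 if k=="cat" else 0)
        for q in r[:2]: print(k,round(q["conf"],2),np.round(q["pixel"],1),back(n,q["pixel"],z).round(4))
s=state();print(s)
E
```

```text
pics
side 500.2979064951624 [0.42575165 1.04310284 0.88318238]
bay_home 0.83 [269.9 288.9] [0.6732 0.0067 0.    ]
bay_home 0.6 [328.8 287.2] [ 0.5138 -0.0196  0.    ]
keeper_pivot 0.85 [297.4 314.2] [0.5793 0.1233 0.024 ]
keeper_tip 0.66 [338.7 336.6] [0.4705 0.1884 0.024 ]
crate 0.88 [325.6 289.2] [ 0.5217 -0.0101 -0.    ]
cat 0.64 [319.3 213.6] [0.5377 0.0154 0.256 ]
jar 0.66 [276.5 248.7] [ 0.69   -0.1831  0.    ]
tape 0.6 [326.4 249.2] [ 0.5385 -0.1987  0.    ]
top 438.32696038845705 [ 0.40989314 -0.02140469  1.16879256]
bay_home 0.64 [297.4 232.5] [0.5754 0.0092 0.    ]
keeper_pivot 0.62 [251.5 228.3] [0.5845 0.1294 0.024 ]
keeper_tip 0.71 [228.8 269.9] [0.4757 0.1876 0.024 ]
keeper_tip 0.24 [252.7 230.7] [0.5781 0.1262 0.024 ]
crate 0.93 [307.9 254.7] [ 0.5152 -0.0185  0.    ]
cat 0.91 [296.  234.4] [0.5352 0.0054 0.256 ]
jar 0.62 [371.6 196.6] [ 0.6721 -0.1939  0.    ]
tape 0.96 [382.2 247.6] [ 0.532  -0.2182  0.    ]
{'time': 0.8, 'joint_pos': array([ 9.88997535e-01,  5.26511526e-02,  1.61286705e+00,  1.46071693e-05,
        1.47601602e+00, -1.19036239e-01]), 'joint_vel': array([ 8.22541538e-04,  1.78857118e-03,  1.36902374e-03,  3.81880416e-05,
       -1.49558044e-03, -6.06553290e-04]), 'joint_efforts': array([-1.41482225e-03, -3.93663061e+01, -3.70435417e+01, -1.29353475e-04,
        3.82795188e-04,  2.15624442e-05]), 'tool_pos': array([0.27902538, 0.55924938, 0.22645359]), 'tool_rot': array([3.20050183e-06, 2.29322881e-01, 9.73350407e-01, 2.99362942e-05]), 'contact_force': array([0.04348113, 0.02054068, 0.2847499 ]), 'ft_torque': array([-0.05463053, -0.0017561 , -0.004599  ]), 'gripper_width': 1.003216469358394}
```

View pics/side0.png

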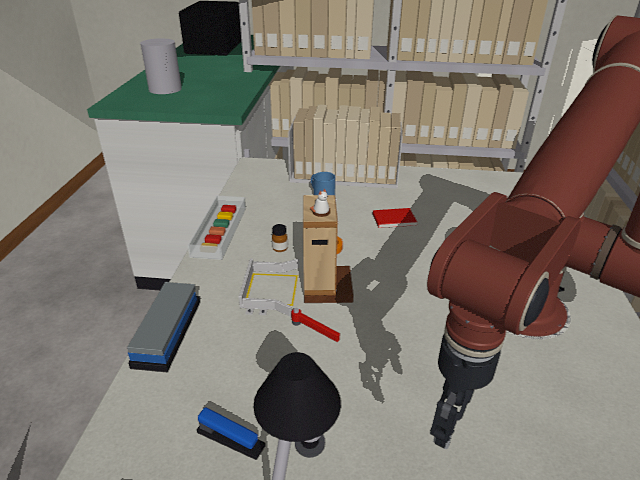

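View pics/top0.png

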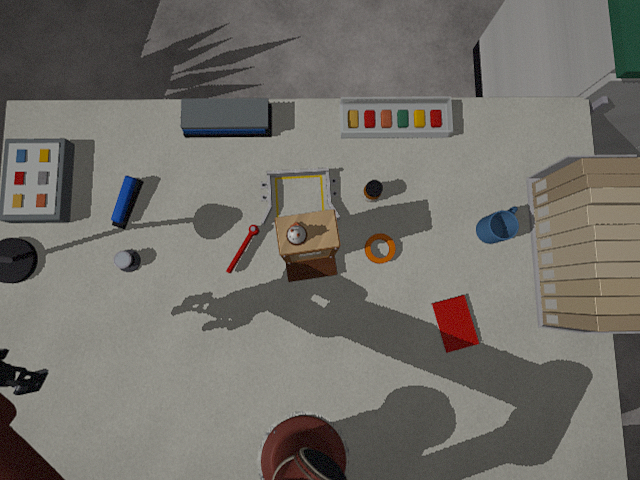

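The side view shows the crate at about (325,260), the bay at (270,288), and the keeper running from (297,315) to (339,337). In the top view the crate is at (308,245), the bay at (303,195), and the keeper from (252,229) to (229,270). A lamp stands on the left. I'll zoom in to get the bay and skid geometry.

```bash
python3 - <<'E'
import cv2
a=cv2.imread("pics/top0.png")[155:295,215:355];b=cv2.imread("pics/side0.png")[240:350,225:365]
cv2.imwrite("pics/tz.png",cv2.resize(a,None,fx=4.2,fy=4.2,interpolation=cv2.INTER_CUBIC))
cv2.imwrite("pics/sz.png",cv2.resize(b,None,fx=5,fy=5,interpolation=cv2.INTER_CUBIC))
E
```

```text
(no output)
```

View pics/tz.png

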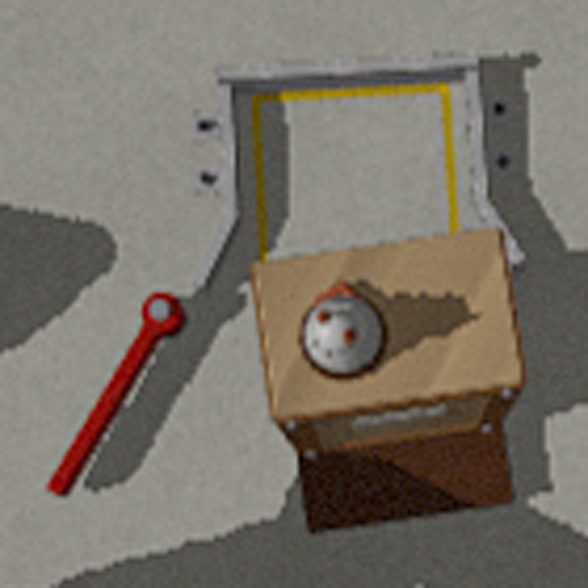

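View pics/sz.png

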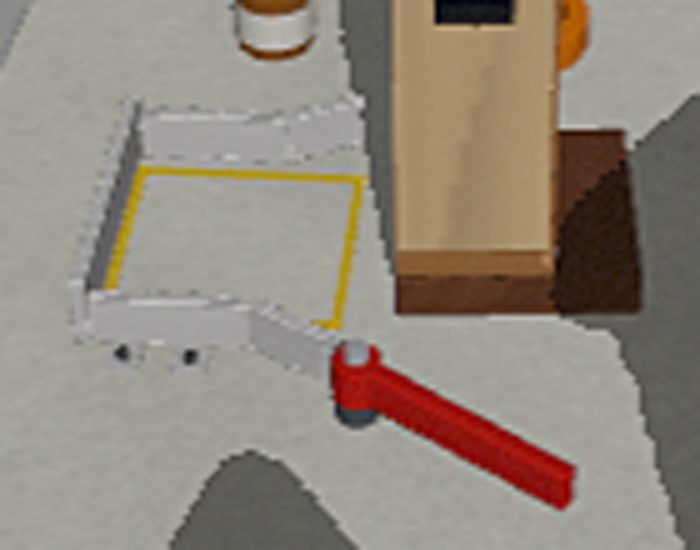

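```bash
python3 - <<'E'
from h import *
T=lambda u,v:(u/4.2+215,v/4.2+155)
S=lambda u,v:(u/5+225,v/5+240)
def p(l,n,px,z): print(l,n,back(n,px,z).round(4)[:2])
p("stopL",'top',T(225,82),.04);p("stopR",'top',T(475,70),.04)
p("railL0",'top',T(233,88),.03);p("railL1",'top',T(238,212),.03)
p("flareL",'top',T(207,285),.03);p("flareR",'top',T(520,262),.03)
p("tapeLt",'top',T(253,98),0);p("tapeRt",'top',T(449,89),0);p("tapeLb",'top',T(265,255),0)
p("skL",'top',T(310,532),0);p("skR",'top',T(512,498),0)
p("pin",'top',T(161,311),.044);p("tip",'top',T(57,490),.036)
p("stopTopnear",'side',S(80,290),.04);p("stopTopfar",'side',S(138,102),.04)
p("tape far stop",'side',S(140,170),0);p("tape near stop",'side',S(110,288),0);p("tape far mouth",'side',S(362,179),0);p("tape near mouth",'side',S(336,327),0)
p("sk nr far+x bottom",'side',S(397,312),0);p("sk near-x bottom",'side',S(640,312),0);p("sk -x far top",'side',S(624,131),.026)
p("pin",'side',S(357,348),.044)
p("jar",'top',(373,190),.07)
E
```

```text
stopL top [0.7254 0.0832]
stopR top [ 0.7318 -0.0744]
railL0 top [0.7243 0.079 ]
railL1 top [0.644  0.0758]
flareL top [0.5977 0.0952]
flareR top [ 0.6103 -0.1011]
tapeLt top [0.7257 0.0687]
tapeRt top [ 0.7306 -0.0591]
tapeLb top [0.6218 0.061 ]
skL top [0.4441 0.0329]
skR top [ 0.4639 -0.0951]
pin top [0.5795 0.122 ]
tip top [0.4705 0.1859]
stopTopnear side [0.7281 0.0978]
stopTopfar side [ 0.7344 -0.0632]
tape far stop side [ 0.7336 -0.0523]
tape near stop side [0.727  0.0495]
tape far mouth side [ 0.607  -0.0592]
tape near mouth side [0.6021 0.0659]
sk nr far+x bottom side [0.5719 0.0505]
sk near-x bottom side [0.4441 0.0353]
sk -x far top side [ 0.4612 -0.0874]
pin side [0.5806 0.1287]
jar top [ 0.6737 -0.1877]
```

```bash
python3 -m crank '[{"angular":[0,0,-1],"delta_pos":[0,0,0],"gripper":1},{"angular":[0,0,-1],"delta_pos":[0,0,0],"gripper":1},{"angular":[0,0,-1],"delta_pos":[0,0,0],"gripper":1},{"angular":[0,0,-1],"delta_pos":[0,0,0],"gripper":1},{"angular":[0,0,-1],"delta_pos":[0,0,0],"gripper":1},{"angular":[0,0,-1],"delta_pos":[0,0,0],"gripper":1},{"angular":[0,0,-0.9],"delta_pos":[0,0,0],"gripper":1}]'
cat >> h.py <<'E'
from scipy.spatial.transform import Rotation as Ro
def plan(target,heading):
    s=state();q=s["tool_rot"];R=Ro.from_quat([q[1],q[2],q[3],q[0]]).as_matrix()
    d=R.T@(np.array(target)-s["tool_pos"])
    h=np.degrees(np.arctan2(R[1,1],R[0,1]))
    print("pos",s["tool_pos"].round(4),"yhead",h.round(2),"z",R[:,2].round(3),"need rows-units",(d/.03).round(2),"turn z units",((h-heading)/5).round(2),"F",s["contact_force"].round(2),"t",s["time"])
E
python3 -c "
from h import *
plan([.405,-.036,.226],98)"
```

```text
time: 1.68
tool_pos: [0.279, 0.5593, 0.2264]
tool_rot: [0.0, -0.071, 0.997, -0.0]
contact_force: [-0.0, 0.0, -0.2]
gripper_width: 0.998
pos [0.279  0.5593 0.2264] yhead 98.14 z [ 0. -0. -1.] need rows-units [-1.350e+00 -2.024e+01  1.000e-02] turn z units 0.03 F [-0.02  0.02 -0.21] t 1.675
```

```bash
python3 -m crank '[{"angular":[0,0,0],"delta_pos":[-0.07,-1,0],"gripper":1},{"angular":[0,0,0],"delta_pos":[-0.07,-1,0],"gripper":1},{"angular":[0,0,0],"delta_pos":[-0.07,-1,0],"gripper":1},{"angular":[0,0,0],"delta_pos":[-0.07,-1,0],"gripper":1},{"angular":[0,0,0],"delta_pos":[-0.07,-1,0],"gripper":1},{"angular":[0,0,0],"delta_pos":[-0.07,-1,0],"gripper":1},{"angular":[0,0,0],"delta_pos":[-0.07,-1,0],"gripper":1},{"angular":[0,0,0],"delta_pos":[-0.07,-1,0],"gripper":1},{"angular":[0,0,0],"delta_pos":[-0.07,-1,0],"gripper":1},{"angular":[0,0,0],"delta_pos":[-0.07,-1,0],"gripper":1}]'
python3 -m crank '[{"angular":[0,0,0],"delta_pos":[-0.07,-1,0],"gripper":1},{"angular":[0,0,0],"delta_pos":[-0.07,-1,0],"gripper":1},{"angular":[0,0,0],"delta_pos":[-0.07,-1,0],"gripper":1},{"angular":[0,0,0],"delta_pos":[-0.07,-1,0],"gripper":1},{"angular":[0,0,0],"delta_pos":[-0.07,-1,0],"gripper":1},{"angular":[0,0,0],"delta_pos":[-0.07,-1,0],"gripper":1},{"angular":[0,0,0],"delta_pos":[-0.07,-1,0],"gripper":1},{"angular":[0,0,0],"delta_pos":[-0.07,-1,0],"gripper":1},{"angular":[0,0,0],"delta_pos":[-0.07,-1,0],"gripper":1},{"angular":[0,0,0],"delta_pos":[-0.07,-1,0],"gripper":1},{"angular":[0,0,0],"delta_pos":[0,-0.2,0],"gripper":1}]'
python3 -c "
from h import *
plan([.405,-.036,.02],98)
save('side','pics/side1.png')"
```

```text
time: 2.92
tool_pos: [0.3416, 0.2641, 0.2266]
tool_rot: [0.0, -0.07, 0.998, 0.0]
contact_force: [0.3, 0.1, 0.2]
gripper_width: 1.003
time: 4.3
tool_pos: [0.4049, -0.0362, 0.2265]
tool_rot: [0.0, -0.068, 0.998, -0.0]
contact_force: [-0.8, 0.3, 0.8]
gripper_width: 1.002
pos [ 0.4049 -0.0362  0.2265] yhead 97.84 z [ 0. -0. -1.] need rows-units [-0.    0.01  6.88] turn z units -0.03 F [-0.84  0.27  0.84] t 4.3
```

View pics/side1.png

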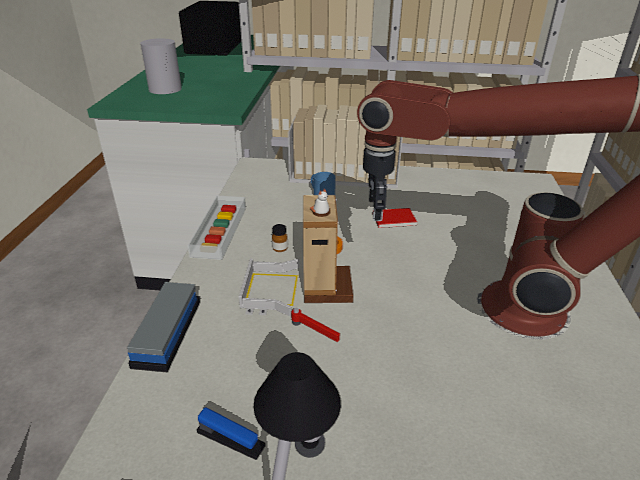

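The gripper at (378,195) is clear behind the crate, and nothing has moved. Next I descend.

```bash
python3 -m crank '[{"angular":[0,0,0],"delta_pos":[0,0,1],"gripper":1},{"angular":[0,0,0],"delta_pos":[0,0,1],"gripper":1},{"angular":[0,0,0],"delta_pos":[0,0,1],"gripper":1},{"angular":[0,0,0],"delta_pos":[0,0,1],"gripper":1},{"angular":[0,0,0],"delta_pos":[0,0,1],"gripper":1},{"angular":[0,0,0],"delta_pos":[0,0,1],"gripper":1},{"angular":[0,0,0],"delta_pos":[0,0,0.6],"gripper":1},{"angular":[0,0,0],"delta_pos":[0,0,0.2],"gripper":1},{"angular":[0,0,0],"delta_pos":[0,0,0],"gripper":1}]'
python3 -m crank '[{"angular":[0,0,0],"delta_pos":[0,0,0.1],"gripper":1},{"angular":[0,0,0],"delta_pos":[0,0,0],"gripper":1}]'
python3 - <<'E'
from h import *
plan([.42,-.034,.015],98)
for n in("side","top"):
    im=save(n,f"pics/{n}2.png")
a=cv2.imread("pics/side2.png")[220:340,270:410];cv2.imwrite("pics/sz2.png",cv2.resize(a,None,fx=5,fy=5,interpolation=2))
E
```

```text
time: 5.48
tool_pos: [0.4048, -0.0346, 0.0226]
tool_rot: [-0.0, -0.07, 0.998, 0.0]
contact_force: [-0.1, -0.2, 0.1]
gripper_width: 1.004
time: 5.72
tool_pos: [0.4053, -0.0351, 0.02]
tool_rot: [0.001, -0.07, 0.998, -0.0]
contact_force: [0.3, 0.4, -0.7]
gripper_width: 1.005
pos [ 0.4053 -0.0351  0.02  ] yhead 97.98 z [ 0.001 -0.    -1.   ] need rows-units [-0.49 -0.03  0.17] turn z units -0.0 F [ 0.26  0.41 -0.71] t 5.725
```

View pics/sz2.png

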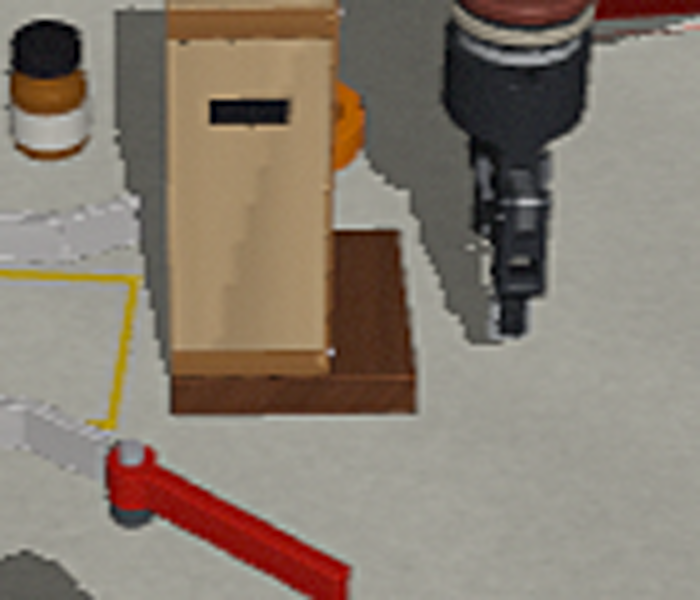

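View pics/top2.png

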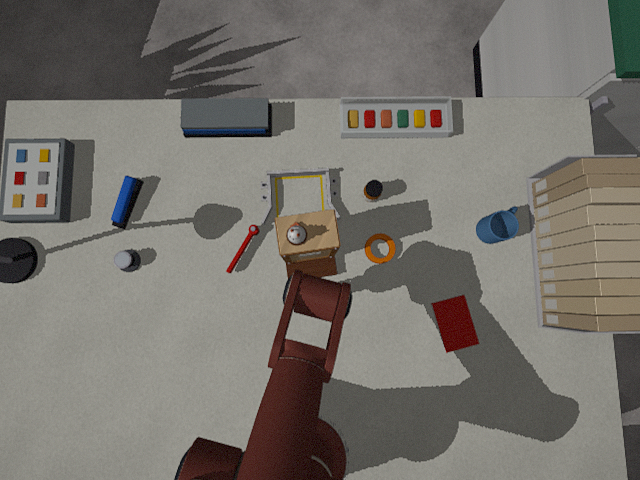

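```bash
python3 -m crank '[{"angular":[0,0,0],"delta_pos":[0,0,0.15],"gripper":1},{"angular":[0,0,0],"delta_pos":[-0.3,0,0.1],"gripper":1},{"angular":[0,0,0],"delta_pos":[-0.3,0.05,0],"gripper":1},{"angular":[0,0,0],"delta_pos":[-0.2,0.05,0],"gripper":1},{"angular":[0,0,0],"delta_pos":[0,0,0],"gripper":1}]'
python3 -m crank '[{"angular":[0,0,0],"delta_pos":[-0.15,0,0],"gripper":1},{"angular":[0,0,0],"delta_pos":[-0.1,0,0],"gripper":1}]'
python3 -m crank '[{"angular":[0,0,0],"delta_pos":[-0.1,0,0],"gripper":1},{"angular":[0,0,0],"delta_pos":[-0.1,0,0],"gripper":1}]'
python3 -m crank '[{"angular":[0,0,0],"delta_pos":[-0.1,0,0],"gripper":1},{"angular":[0,0,0],"delta_pos":[-0.1,0,0],"gripper":1}]'
python3 - <<'E'
from h import *
plan([.453,-.034,.012],98)
for n in("side","top"):
    im=save(n,f"pics/{n}3.png")
a=cv2.imread("pics/side3.png")[220:340,270:410];cv2.imwrite("pics/sz3.png",cv2.resize(a,None,fx=5,fy=5,interpolation=2))
E
```

```text
time: 6.45
tool_pos: [0.4287, -0.0286, 0.012]
tool_rot: [0.0, -0.07, 0.998, -0.0]
contact_force: [0.5, -0.1, 0.2]
gripper_width: 0.999
time: 6.7
tool_pos: [0.4358, -0.0277, 0.0119]
tool_rot: [0.0, -0.07, 0.998, -0.0]
contact_force: [0.1, 0.6, 0.2]
gripper_width: 0.997
time: 6.95
tool_pos: [0.4417, -0.0269, 0.0119]
tool_rot: [0.0, -0.07, 0.998, -0.0]
contact_force: [-0.4, 0.6, -0.4]
gripper_width: 1.0
time: 7.2
tool_pos: [0.4477, -0.026, 0.0119]
tool_rot: [0.0, -0.07, 0.998, -0.0]
contact_force: [0.2, 0.5, 0.5]
gripper_width: 1.001
pos [ 0.4477 -0.026   0.0119] yhead 97.98 z [ 0. -0. -1.] need rows-units [-0.14 -0.29 -0.  ] turn z units -0.0 F [0.19 0.46 0.46] t 7.2
```

View pics/sz3.png

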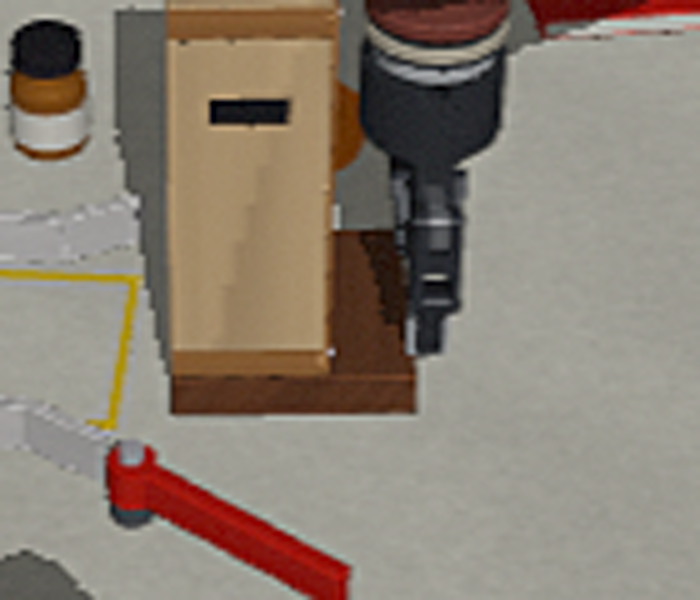

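```bash
python3 -m crank '[{"angular":[0,0,0],"delta_pos":[-0.1,0,0],"gripper":1},{"angular":[0,0,0],"delta_pos":[-0.1,0,0],"gripper":1}]'
python3 -m crank '[{"angular":[0,0,0],"delta_pos":[-0.1,0,0],"gripper":1},{"angular":[0,0,0],"delta_pos":[-0.1,0,0],"gripper":1}]'
python3 - <<'E'
from h import *
K=270,220
for z in(0,.004,.008,.015): print(z,back("side",(270+428/5,220+352/5),z))
E
```

```text
time: 7.55
tool_pos: [0.4535, -0.0252, 0.0119]
tool_rot: [0.0, -0.07, 0.998, -0.0]
contact_force: [-0.2, -0.6, -0.8]
gripper_width: 1.003
time: 7.8
tool_pos: [0.4595, -0.0243, 0.0119]
tool_rot: [0.0, -0.07, 0.998, 0.0]
contact_force: [-0.0, -1.0, 0.8]
gripper_width: 1.0
0 [ 0.43982864 -0.01468252  0.        ]
0.004 [ 0.43976488 -0.00989173  0.004     ]
0.008 [ 0.43970112 -0.00510094  0.008     ]
0.015 [0.43958955 0.00328294 0.015     ]
```

```bash
python3 - <<'E'
from h import *
im=save("side","pics/side4.png")
a=cv2.imread("pics/side4.png")
s=state();p=s["tool_pos"];q=s["tool_rot"];R=Ro.from_quat([q[1],q[2],q[3],q[0]]).as_matrix()
for l in [(0,0,0),(0,.0425,0),(0,.057,0),(0,.057,.004),(0,.057,.017),(0,.0425,.004),(0,0,-.056)]:
    print(l,proj("side",p+R@np.array(l)).round(1))
a=a[235:315,310:400];cv2.imwrite("pics/sz4.png",cv2.resize(a,None,fx=8,fy=7,interpolation=2))
E
```

```text
(0, 0, 0) [[348.6 284.2]]
(0, 0.0425, 0) [[349.8 294.3]]
(0, 0.057, 0) [[350.3 297.9]]
(0, 0.057, 0.004) [[350.2 299. ]]
(0, 0.057, 0.017) [[350.  302.8]]
(0, 0.0425, 0.004) [[349.8 295.5]]
(0, 0, -0.056) [[349.5 267.9]]
```

View pics/sz4.png

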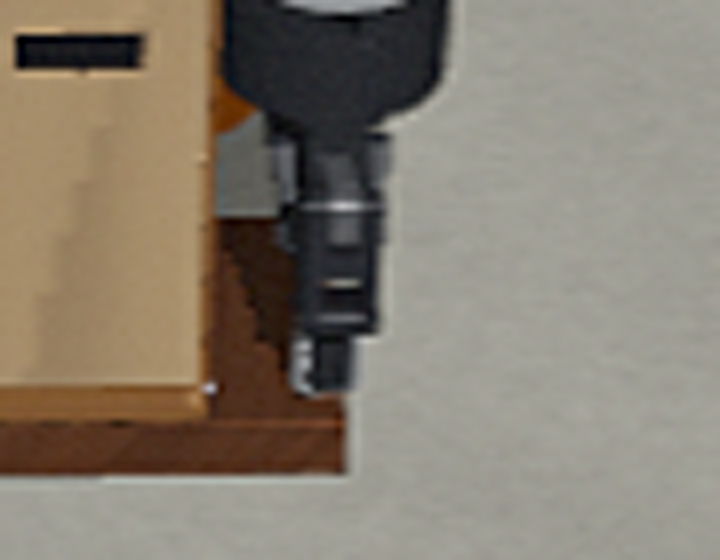

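The fingertips at (350,291) are still above the skid top, so open they reach less far than I assumed. I'll back off and go lower.

```bash
python3 -m crank '[{"angular":[0,0,0],"delta_pos":[0.5,0,0],"gripper":1},{"angular":[0,0,0],"delta_pos":[0.7,0,0],"gripper":1},{"angular":[0,0,0],"delta_pos":[0.2,0,0],"gripper":1},{"angular":[0,0,0],"delta_pos":[0,0,0.15],"gripper":1},{"angular":[0,0,0],"delta_pos":[0,0,0.15],"gripper":1},{"angular":[0,0,0],"delta_pos":[0,0,0],"gripper":1}]'
python3 -m crank '[{"angular":[0,0,0],"delta_pos":[0,0,0.1],"gripper":1},{"angular":[0,0,0],"delta_pos":[0,0,0],"gripper":1}]'
python3 -m crank '[{"angular":[0,0,0],"delta_pos":[0,0,0.1],"gripper":1},{"angular":[0,0,0],"delta_pos":[0,0,0],"gripper":1}]'
python3 - <<'E'
from h import *
im=save("side","pics/side5.png")
a=cv2.imread("pics/side5.png")
plan([.44,-.026,0],98)
a=a[235:315,310:400];cv2.imwrite("pics/sz5.png",cv2.resize(a,None,fx=8,fy=7,interpolation=2))
E
```

```text
time: 8.6
tool_pos: [0.4177, -0.0301, 0.0024]
tool_rot: [-0.001, -0.07, 0.998, 0.0]
contact_force: [0.1, 0.2, 0.2]
gripper_width: 0.999
time: 8.85
tool_pos: [0.4176, -0.0301, -0.0004]
tool_rot: [-0.0, -0.07, 0.998, 0.0]
contact_force: [0.4, -0.3, 0.1]
gripper_width: 1.001
time: 9.1
tool_pos: [0.4175, -0.0302, -0.0034]
tool_rot: [-0.0, -0.07, 0.998, 0.0]
contact_force: [-0.3, -0.2, -0.0]
gripper_width: 1.001
pos [ 0.4176 -0.0302 -0.0032] yhead 97.98 z [-0.  0. -1.] need rows-units [-0.76  0.03 -0.11] turn z units -0.0 F [ 0.17  0.17 -0.23] t 9.15
```

View pics/sz5.png

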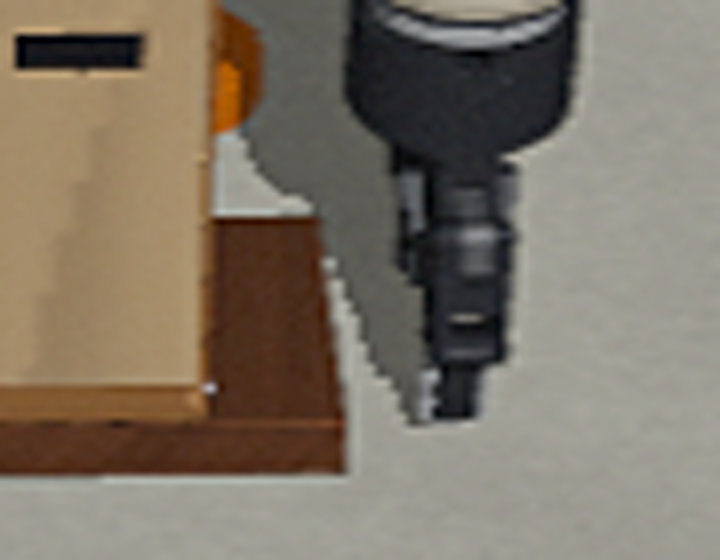

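```bash
python3 -m crank '[{"angular":[0,0,0],"delta_pos":[-0.3,0,0],"gripper":1},{"angular":[0,0,0],"delta_pos":[-0.2,0,0],"gripper":1},{"angular":[0,0,0],"delta_pos":[-0.1,0,0],"gripper":1}]'
python3 -m crank '[{"angular":[0,0,0],"delta_pos":[-0.1,0,0],"gripper":1},{"angular":[0,0,0],"delta_pos":[-0.1,0,0],"gripper":1}]'
python3 -m crank '[{"angular":[0,0,0],"delta_pos":[-0.1,0,0],"gripper":1},{"angular":[0,0,0],"delta_pos":[-0.1,0,0],"gripper":1}]'
python3 -m crank '[{"angular":[0,0,0],"delta_pos":[-0.1,0,0],"gripper":1},{"angular":[0,0,0],"delta_pos":[-0.1,0,0],"gripper":1}]'
python3 - <<'E'
from h import *
im=save("side","pics/side6.png")
a=cv2.imread("pics/side6.png")
plan([.44,-.026,0],98)
a=a[235:315,310:400];cv2.imwrite("pics/sz6.png",cv2.resize(a,None,fx=8,fy=7,interpolation=2))
E
```

```text
time: 9.52
tool_pos: [0.4363, -0.0277, -0.0029]
tool_rot: [0.0, -0.07, 0.998, -0.0]
contact_force: [-0.1, -1.0, 0.6]
gripper_width: 1.001
time: 9.78
tool_pos: [0.4416, -0.0268, -0.0031]
tool_rot: [-0.0, -0.07, 0.998, 0.0]
contact_force: [-0.7, -0.7, 0.2]
gripper_width: 0.999
time: 10.02
tool_pos: [0.4431, -0.0266, -0.0039]
tool_rot: [-0.006, -0.07, 0.998, -0.0]
contact_force: [-16.9, -3.7, 12.4]
gripper_width: 1.001
time: 10.28
tool_pos: [0.4486, -0.0255, -0.0041]
tool_rot: [-0.007, -0.07, 0.998, 0.0]
contact_force: [-18.0, -4.2, 13.8]
gripper_width: 1.002
pos [ 0.4493 -0.0254 -0.0041] yhead 98.02 z [-0.012 -0.    -1.   ] need rows-units [ 0.31  0.02 -0.13] turn z units 0.0 F [-13.52  -3.24   9.12] t 10.325
```

View pics/sz6.png

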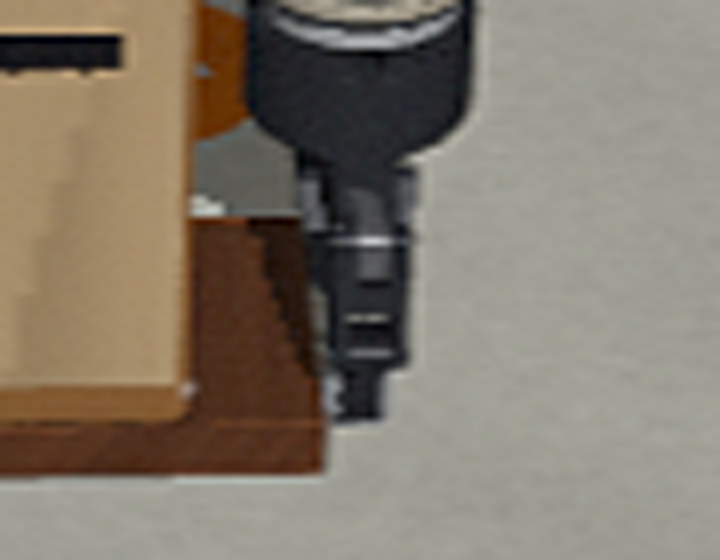

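```bash
python3 -m crank '[{"angular":[0,0,0],"delta_pos":[-0.15,0.02,0],"gripper":1},{"angular":[0,0,0],"delta_pos":[-0.2,0.02,0],"gripper":1},{"angular":[0,0,0.05],"delta_pos":[-0.2,0.02,0],"gripper":1},{"angular":[0,0,0.05],"delta_pos":[-0.2,0.02,0],"gripper":1},{"angular":[0,0,0.05],"delta_pos":[-0.2,0.02,0],"gripper":1},{"angular":[0,0,0.05],"delta_pos":[-0.2,0.02,0],"gripper":1},{"angular":[0,0,0.05],"delta_pos":[-0.2,0.02,0],"gripper":1},{"angular":[0,0,0.05],"delta_pos":[-0.2,0.02,0],"gripper":1}]'
python3 - <<'E'
from h import *
plan([.59,0,-.003],92.3)
for n in("side","top"): save(n,f"pics/{n}7.png")
a=cv2.imread("pics/side7.png")[190:330,225:400];cv2.imwrite("pics/sz7.png",cv2.resize(a,None,fx=4,fy=4,interpolation=2))
a=cv2.imread("pics/top7.png")[155:295,215:355];cv2.imwrite("pics/tz7.png",cv2.resize(a,None,fx=4.2,fy=4.2,interpolation=2))
E
```

```text
time: 11.32
tool_pos: [0.494, -0.0146, -0.0043]
tool_rot: [-0.007, -0.057, 0.998, 0.0]
contact_force: [-16.8, -3.6, 13.0]
gripper_width: 0.998
pos [ 0.494  -0.0146 -0.0043] yhead 96.52 z [-0.013 -0.001 -1.   ] need rows-units [-3.23  0.12 -0.08] turn z units 0.84 F [-16.76  -3.56  13.03] t 11.325
```

View pics/sz7.png

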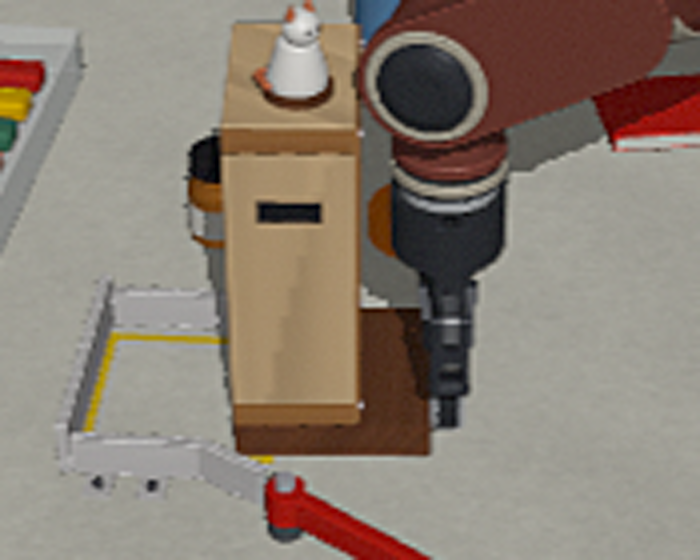

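View pics/tz7.png

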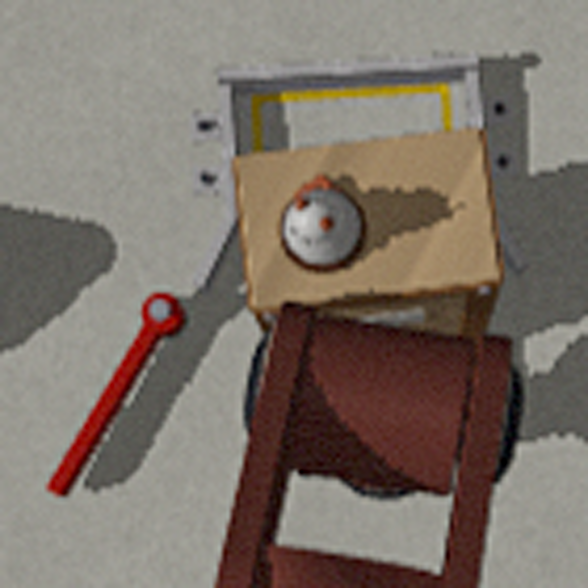

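```bash
python3 - <<'E'
from h import *
T=lambda u,v:(u/4.2+215,v/4.2+155)
a=back('top',T(235,158),.256);b=back('top',T(481,130),.256);print(a,b,(a+b)/2)
m=(a+b)/2;d=(a-b)[:2];print("yaw",np.arctan2(-d[0],d[1]), np.linalg.norm(d))
H=np.array([.665,.003]);y=.04;R=np.array([[np.cos(y),np.sin(y)],[-np.sin(y),np.cos(y)]])
print("front mid in bay",R@(m[:2]-H))
for P in [(.065,.075,.03),(-.02,.075,.03),(-.064,.095,.03),(.065,-.075,.03),(-.02,-.075,.03),(-.064,-.095,.03),(-.08,.125,.044),(.065,.075,.04),(.065,-.075,.04)]:
    w=np.r_[H+R.T@np.array(P[:2]),P[2]];q=proj('top',w)[0];q2=proj('side',w)[0];print(P,((q-[215,155])*4.2).round(),((q2-[225,190])*4).round())
E
```

```text
[0.62543963 0.05806743 0.256     ] [ 0.63878601 -0.06680579  0.256     ] [ 0.63211282 -0.00436918  0.256     ]
yaw 0.10647526340907976 0.12558442270764708
front mid in bay [-0.03315556 -0.00604815]
(0.065, 0.075, 0.03) [231.  84.] [ 73. 426.]
(-0.02, 0.075, 0.03) [236. 215.] [204. 433.]
(-0.064, 0.095, 0.03) [207. 286.] [268. 458.]
(0.065, -0.075, 0.03) [466.  73.] [115. 288.]
(-0.02, -0.075, 0.03) [474. 203.] [234. 294.]
(-0.064, -0.095, 0.03) [510. 271.] [299. 280.]
(-0.08, 0.125, 0.044) [157. 310.] [287. 474.]
(0.065, 0.075, 0.04) [229.  80.] [ 72. 415.]
(0.065, -0.075, 0.04) [467.  68.] [114. 277.]
```

```bash
python3 -m crank '[{"angular":[0,0,0],"delta_pos":[-0.2,0.025,0],"gripper":1},{"angular":[0,0,0],"delta_pos":[-0.2,0.025,0],"gripper":1},{"angular":[0,0,0],"delta_pos":[-0.2,0.025,0],"gripper":1},{"angular":[0,0,0],"delta_pos":[-0.2,0.025,0],"gripper":1},{"angular":[0,0,0.08],"delta_pos":[-0.2,0.02,0],"gripper":1},{"angular":[0,0,0.08],"delta_pos":[-0.2,0.02,0],"gripper":1},{"angular":[0,0,0.08],"delta_pos":[-0.2,0.02,0],"gripper":1},{"angular":[0,0,0.08],"delta_pos":[-0.2,0.02,0],"gripper":1}]'
cat > look.py <<'E'
from h import *
import sys
k=sys.argv[1]
plan([.59,0,-.003],92.3)
for n in("side","top"): save(n,f"pics/{n}{k}.png")
a=cv2.resize(cv2.imread(f"pics/side{k}.png")[190:330,225:400],None,fx=4,fy=4,interpolation=2)
b=cv2.resize(cv2.imread(f"pics/top{k}.png")[155:295,215:355],None,fx=4.2,fy=4.2,interpolation=2)
cv2.imwrite(f"pics/sz{k}.png",a);cv2.imwrite(f"pics/tz{k}.png",b)
E
python3 look.py 8
```

```text
time: 12.42
tool_pos: [0.541, -0.0039, -0.0044]
tool_rot: [-0.007, -0.043, 0.999, 0.0]
contact_force: [-15.9, -1.2, 10.5]
gripper_width: 1.002
pos [ 0.541  -0.0039 -0.0044] yhead 94.91 z [-0.013 -0.    -1.   ] need rows-units [-1.64 -0.01 -0.07] turn z units 0.52 F [-15.94  -1.23  10.5 ] t 12.425
```

View pics/sz8.png

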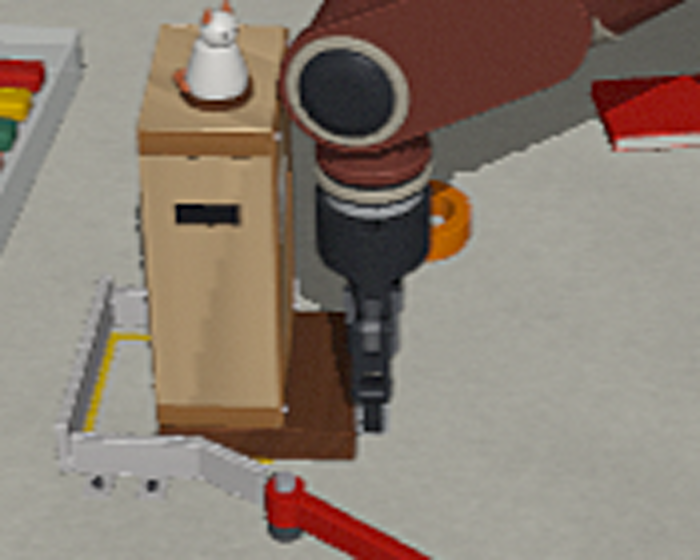

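View pics/tz8.png

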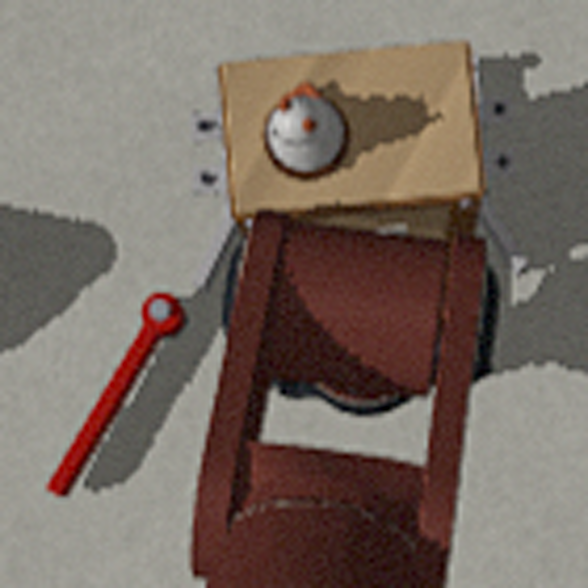

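```bash
cat >> h.py <<'E'
def bay(u1,u2):
    T=lambda u,v:(u/4.2+215,v/4.2+155)
    a=back('top',T(*u1),.256);b=back('top',T(*u2),.256)
    m=(a+b)/2;d=(a-b)[:2]
    H=np.array([.665,.003]);y=.04;R=np.array([[np.cos(y),np.sin(y)],[-np.sin(y),np.cos(y)]])
    print("rel yaw",np.arctan2(-d[0],d[1])-y, np.linalg.norm(d),"front mid in bay",R@(m[:2]-H))
E
python3 -c "
from h import *
bay((220,66),(467,41))"
```

```text
rel yaw 0.055112869361536594 0.12675403810654393 front mid in bay [ 0.01446799 -0.00092769]
```

```bash
python3 -m crank '[{"angular":[0,0,0.08],"delta_pos":[-0.2,0.025,0],"gripper":1},{"angular":[0,0,0.08],"delta_pos":[-0.2,0.025,0],"gripper":1},{"angular":[0,0,0.08],"delta_pos":[-0.2,0.025,0],"gripper":1},{"angular":[0,0,0.08],"delta_pos":[-0.2,0.025,0],"gripper":1},{"angular":[0,0,0.08],"delta_pos":[-0.2,0.02,0],"gripper":1},{"angular":[0,0,0.08],"delta_pos":[-0.15,0.02,0],"gripper":1}]'
python3 look.py 9
```

```text
time: 13.28
tool_pos: [0.5752, 0.0028, -0.0046]
tool_rot: [-0.007, -0.022, 1.0, 0.0]
contact_force: [-16.5, -1.5, 10.4]
gripper_width: 1.002
pos [ 0.5752  0.0028 -0.0046] yhead 92.5 z [-0.013  0.    -1.   ] need rows-units [-0.49 -0.12 -0.06] turn z units 0.04 F [-16.55  -1.47  10.41] t 13.275
```

View pics/sz9.png

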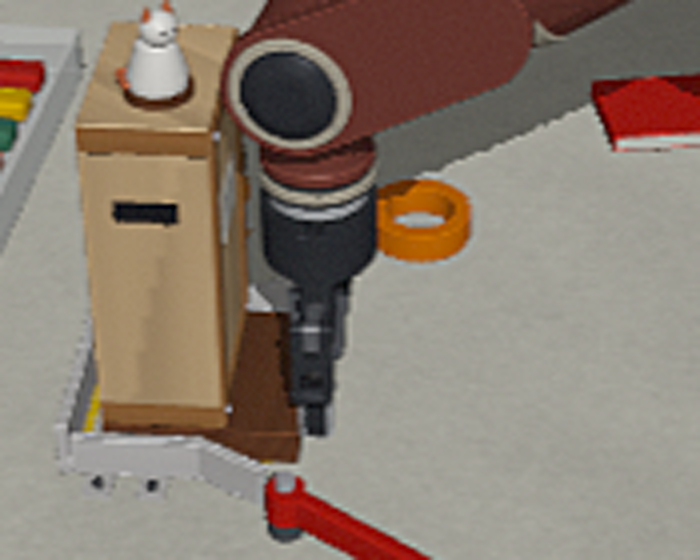

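View pics/tz9.png

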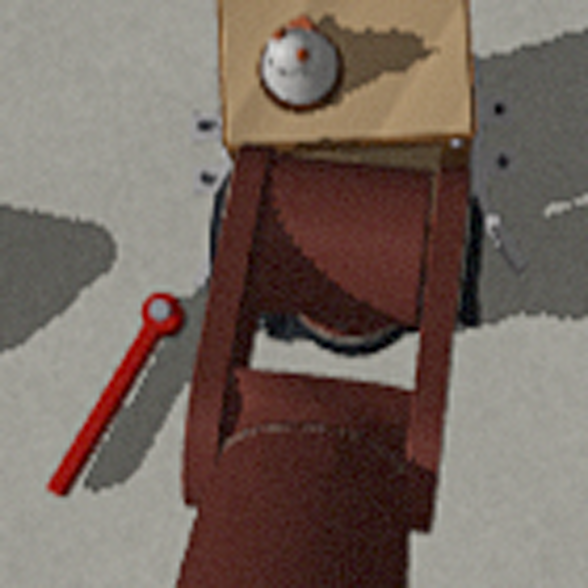

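```bash
python3 -m crank '[{"angular":[0,0,0.04],"delta_pos":[-0.15,0,0],"gripper":1},{"angular":[0,0,0],"delta_pos":[-0.15,0,0],"gripper":1}]'
python3 -m crank '[{"angular":[0,0,0],"delta_pos":[-0.1,0,0],"gripper":1}]'
python3 -m crank '[{"angular":[0,0,0],"delta_pos":[-0.06,0,0],"gripper":1},{"angular":[0,0,0],"delta_pos":[-0.06,0,0],"gripper":1}]'
python3 look.py 10
```

```text
time: 13.62
tool_pos: [0.584, 0.0034, -0.0046]
tool_rot: [-0.007, -0.02, 1.0, 0.0]
contact_force: [-15.3, -0.9, 9.2]
gripper_width: 1.0
time: 13.75
tool_pos: [0.5872, 0.0035, -0.0046]
tool_rot: [-0.006, -0.02, 1.0, 0.0]
contact_force: [-15.4, -0.7, 10.2]
gripper_width: 0.998
time: 14.0
tool_pos: [0.5905, 0.0036, -0.0047]
tool_rot: [-0.007, -0.02, 1.0, 0.0]
contact_force: [-14.7, -0.7, 8.9]
gripper_width: 1.004
pos [ 0.5905  0.0036 -0.0047] yhead 92.3 z [-0.013  0.    -1.   ] need rows-units [ 0.02 -0.12 -0.06] turn z units 0.0 F [-14.74  -0.71   8.94] t 14.0
```

View pics/sz10.png

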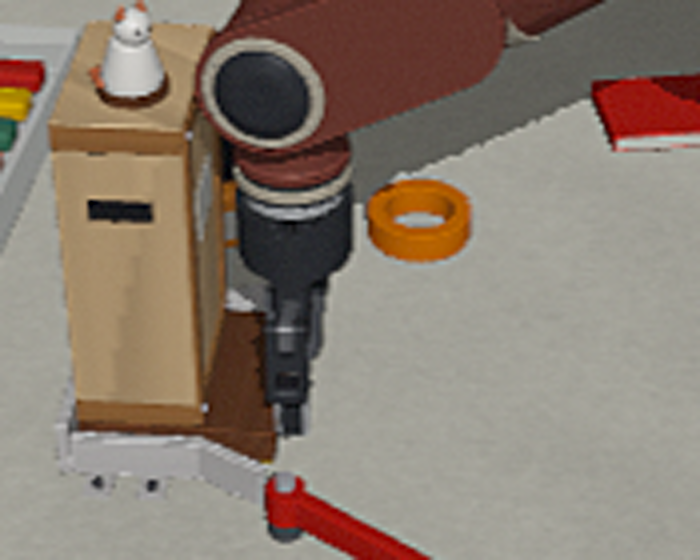

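Close to home but not against the stop yet: I see no force rise. I'll creep on.

```bash
python3 -m crank '[{"angular":[0,0,0],"delta_pos":[-0.05,0,0],"gripper":1},{"angular":[0,0,0],"delta_pos":[-0.05,0,0],"gripper":1}]'
python3 -m crank '[{"angular":[0,0,0],"delta_pos":[-0.05,0,0],"gripper":1}]'
python3 -m crank '[{"angular":[0,0,0],"delta_pos":[-0.05,0,0],"gripper":1}]'
```

```text
time: 14.35
tool_pos: [0.5918, 0.0036, -0.0047]
tool_rot: [-0.009, -0.02, 1.0, 0.0]
contact_force: [-24.6, -1.3, 16.9]
gripper_width: 1.001
time: 14.48
tool_pos: [0.5918, 0.0036, -0.0047]
tool_rot: [-0.011, -0.02, 1.0, 0.0]
contact_force: [-30.5, -0.9, 22.3]
gripper_width: 0.998
time: 14.6
tool_pos: [0.5917, 0.0036, -0.0047]
tool_rot: [-0.013, -0.02, 1.0, 0.0]
contact_force: [-35.2, -2.7, 26.6]
gripper_width: 1.0
```

The TCP is stalled at x=0.5918 and the force is rising, so the crate is against the stop. I'll hold briefly, back away and check.

```bash
python3 -m crank '[{"angular":[0,0,0],"delta_pos":[0,0,0],"gripper":1},{"angular":[0,0,0],"delta_pos":[0.1,0,0],"gripper":1},{"angular":[0,0,0],"delta_pos":[0.2,0,0],"gripper":1},{"angular":[0,0,0],"delta_pos":[0.5,0,0],"gripper":1},{"angular":[0,0,0],"delta_pos":[1,0,0],"gripper":1},{"angular":[0,0,0],"delta_pos":[1,0,0],"gripper":1},{"angular":[0,0,0],"delta_pos":[1,0,-0.5],"gripper":1},{"angular":[0,0,0],"delta_pos":[1,0,-1],"gripper":0},{"angular":[0,0,0],"delta_pos":[0.5,0,-1],"gripper":0},{"angular":[0,0,0],"delta_pos":[0,0,-1],"gripper":0}]'
python3 look.py 11
```

```text
time: 15.85
tool_pos: [0.4414, -0.0026, 0.1024]
tool_rot: [0.0, -0.02, 1.0, 0.0]
contact_force: [0.1, 0.1, 0.1]
gripper_width: 0.374
pos [ 0.4414 -0.0026  0.1024] yhead 92.27 z [ 0.  0. -1.] need rows-units [-4.95 -0.11  3.51] turn z units -0.01 F [0.13 0.14 0.08] t 15.85
```

View pics/sz11.png

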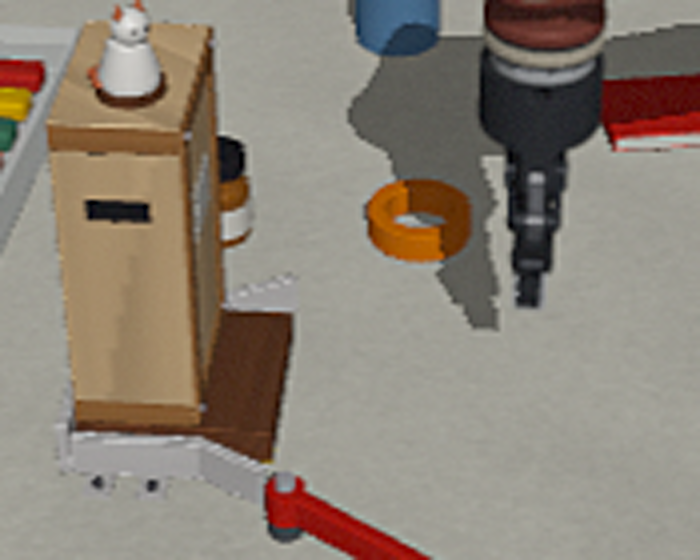

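View pics/top11.png

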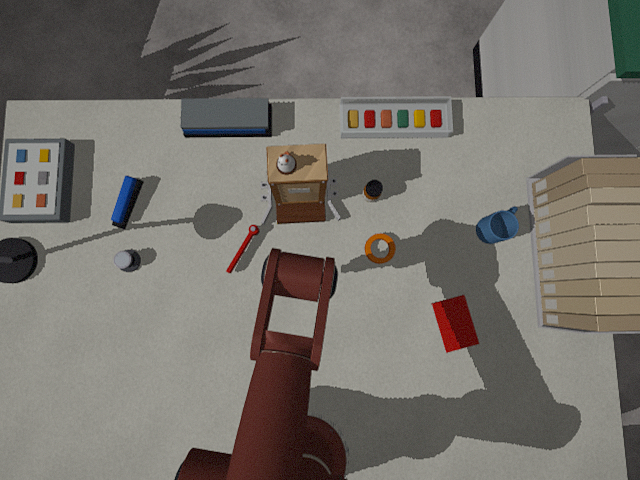

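```bash
python3 - <<'E'
from h import *
H=np.array([.665,.003]);y=.04;R=np.array([[np.cos(y),np.sin(y)],[-np.sin(y),np.cos(y)]])
b=cv2.imread("pics/top11.png");a=cv2.imread("pics/side11.png")
def W(P): return np.r_[H+R.T@np.array(P[:2]),P[2]]
f=4
A=cv2.resize(b[130:240,240:360],None,fx=5,fy=5,interpolation=2)
for P in[(-.065,.065,.026),(-.065,-.065,.026),(-.065,.065,0),(-.065,-.065,0),(.065,.063,.256),(.065,-.063,.256),(-.015,.063,.256),(-.015,-.063,.256)]:
    q=(proj('top',W(P))[0]-[240,130]+.5)*5-.5;cv2.circle(A,(int(q[0]),int(q[1])),4,(0,255,0),1)
cv2.imwrite("pics/tz11b.png",A)
for k in("crate","bay_home","cat"):
    for n in("top","side"):
        r=landmark_of(n,k)
        if r: print(k,n,r[0]["conf"],back(n,r[0]["pixel"],.256 if k=="cat" else 0).round(4))
E
```

```text
crate top 0.75 [0.6713 0.0017 0.    ]
crate side 0.95 [0.6745 0.0043 0.    ]
cat top 0.77 [0.6871 0.0256 0.256 ]
cat side 0.77 [0.695  0.0109 0.256 ]
```

View pics/tz11b.png

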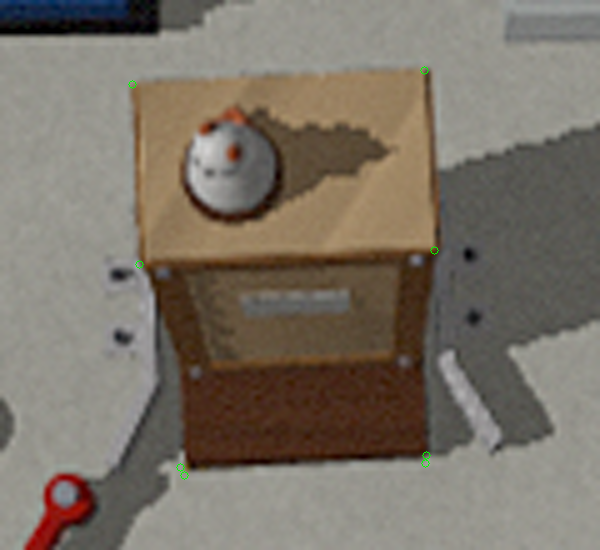

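The crate is home: the predicted corners of the parked crate land within 1 px of the visible ones, so it is square to about 0.01 rad with x and y within roughly 2 mm. The cat is standing. Next is the keeper, with the fingers shut.

```bash
python3 -m crank '[{"angular":[0,0,0],"delta_pos":[0,1,0],"gripper":0},{"angular":[0,0,0],"delta_pos":[0,1,0],"gripper":0},{"angular":[0,0,0],"delta_pos":[0,1,0],"gripper":0},{"angular":[0,0,0],"delta_pos":[0,1,0],"gripper":0},{"angular":[0,0,0],"delta_pos":[0,1,0],"gripper":0},{"angular":[0,0,0],"delta_pos":[0,1,0],"gripper":0},{"angular":[0,0,0],"delta_pos":[0,1,0],"gripper":0},{"angular":[0,0,0],"delta_pos":[-1,0.5,0],"gripper":0},{"angular":[0,0,0],"delta_pos":[-1,0.1,0],"gripper":0},{"angular":[0,0,0],"delta_pos":[-0.6,0,0],"gripper":0},{"angular":[0,0,0],"delta_pos":[0,0,1],"gripper":0},{"angular":[0,0,0],"delta_pos":[0,0,0.9],"gripper":0}]'
python3 - <<'E'
from h import *
plan([.516,.218,.027],92.3);print(state()["gripper_width"])
save("side","pics/side12.png");save("top","pics/top12.png")
a=cv2.imread("pics/side12.png")[270:390,270:410];cv2.imwrite("pics/sz12.png",cv2.resize(a,None,fx=5,fy=5,interpolation=2))
b=cv2.imread("pics/top12.png")[180:300,200:340];cv2.imwrite("pics/tz12.png",cv2.resize(b,None,fx=5,fy=5,interpolation=2))
E
```

```text
time: 17.75
tool_pos: [0.5113, 0.228, 0.0428]
tool_rot: [-0.001, -0.02, 1.0, -0.0]
contact_force: [0.1, 0.0, -0.2]
gripper_width: 0.0
pos [0.5113 0.228  0.0428] yhead 92.28 z [-0.002 -0.001 -1.   ] need rows-units [-0.14 -0.34  0.53] turn z units -0.0 F [ 0.13  0.02 -0.23] t 17.75
0.00017043414615109623
```

View pics/sz12.png

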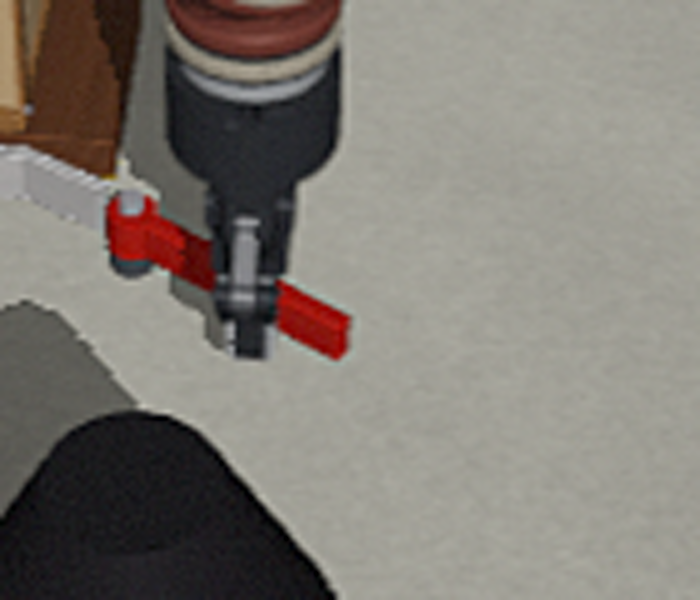

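View pics/tz12.png

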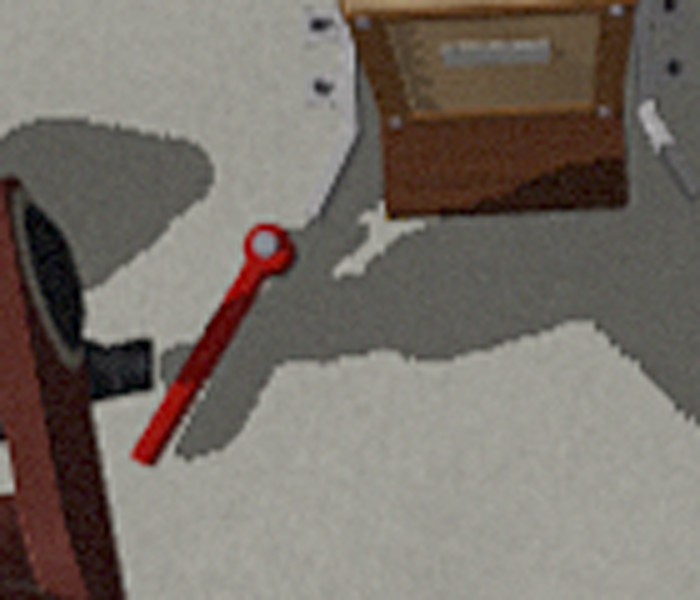

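Fingertips at (319,341) are beyond the keeper on its +y side. I'll lower slightly and sweep it round.

```bash
python3 -m crank '[{"angular":[0,0,0],"delta_pos":[0,0,0.5],"gripper":0},{"angular":[0,0,0],"delta_pos":[0.16,-0.58,0],"gripper":0},{"angular":[0,0,0],"delta_pos":[0.16,-0.58,0],"gripper":0},{"angular":[0,0,0],"delta_pos":[0.28,-0.52,0],"gripper":0},{"angular":[0,0,0],"delta_pos":[0.28,-0.52,0],"gripper":0},{"angular":[0,0,0],"delta_pos":[0.28,-0.52,0],"gripper":0}]'
python3 - <<'E'
from h import *
plan([.48,.1455,.027],92.3)
save("side","pics/side13.png");save("top","pics/top13.png")
a=cv2.imread("pics/side13.png")[250:370,270:410];cv2.imwrite("pics/sz13.png",cv2.resize(a,None,fx=5,fy=5,interpolation=2))
E
```

```text
time: 18.6
tool_pos: [0.4808, 0.1442, 0.031]
tool_rot: [0.002, -0.02, 1.0, 0.0]
contact_force: [2.6, -0.1, 2.9]
gripper_width: 0.0
pos [0.4808 0.1442 0.031 ] yhead 92.27 z [ 0.003  0.    -1.   ] need rows-units [0.03 0.05 0.13] turn z units -0.01 F [ 2.62 -0.08  2.87] t 18.6
```

View pics/sz13.png

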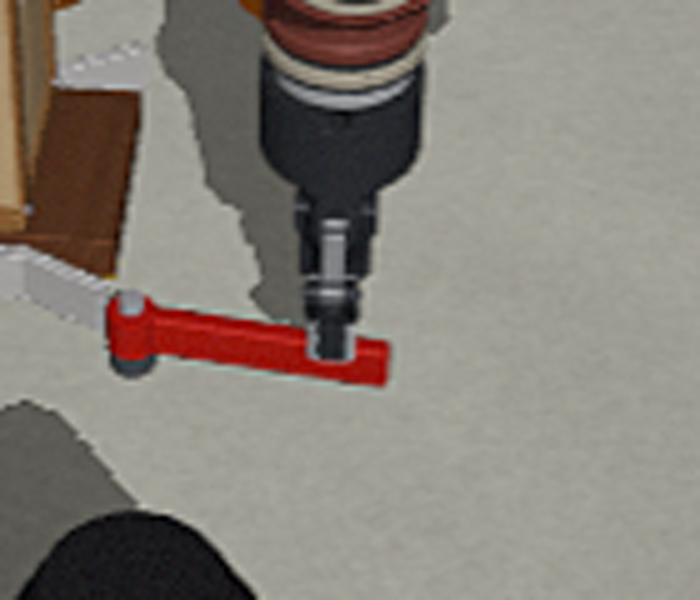

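```bash
python3 -m crank '[{"angular":[0,0,0],"delta_pos":[0,0.1,0],"gripper":0},{"angular":[0,0,0],"delta_pos":[0,0,0.2],"gripper":0},{"angular":[0,0,0],"delta_pos":[0,-0.1,0],"gripper":0}]'
python3 -m crank '[{"angular":[0,0,0],"delta_pos":[0.12,-0.59,0],"gripper":0},{"angular":[0,0,0],"delta_pos":[-0.01,-0.59,0],"gripper":0},{"angular":[0,0,0],"delta_pos":[-0.15,-0.59,0],"gripper":0},{"angular":[0,0,0],"delta_pos":[0,0,0],"gripper":0}]'
python3 - <<'E'
from h import *
plan([.4834,.0928,.022],92.3)
save("side","pics/side14.png");save("top","pics/top14.png")
a=cv2.imread("pics/side14.png")[250:370,270:410];cv2.imwrite("pics/sz14.png",cv2.resize(a,None,fx=5,fy=5,interpolation=2))
E
```

```text
time: 19.08
tool_pos: [0.4811, 0.147, 0.0299]
tool_rot: [-0.001, -0.02, 1.0, 0.002]
contact_force: [-17.9, 3.7, 41.2]
gripper_width: 0.001
time: 19.58
tool_pos: [0.4895, 0.0914, 0.0304]
tool_rot: [0.006, -0.02, 1.0, -0.0]
contact_force: [-2.8, -0.7, 25.8]
gripper_width: -0.0
pos [0.4895 0.0914 0.0304] yhead 92.24 z [ 0.012 -0.    -1.   ] need rows-units [0.2  0.05 0.28] turn z units -0.01 F [-2.81 -0.71 25.84] t 19.575
```

View pics/sz14.png

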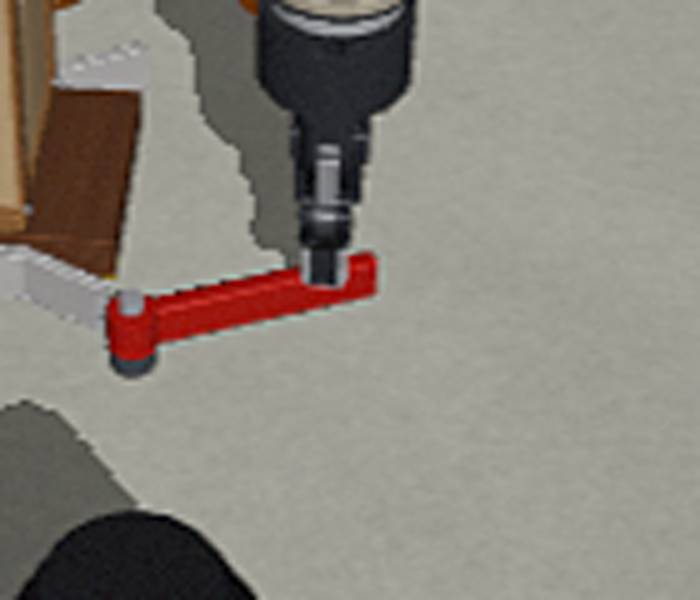

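```bash
python3 - <<'E'
from h import *
for z in(0,.013,.02,.03,.036): print(z,back("side",(335,307),z).round(4))
for z in(.013,.036): print(proj("side",[[.4895,.106,z],[.4895,.0914,z],[.58,.125,.044]]))
E
python3 - <<'E'
import cv2
a=cv2.imread("pics/side14.png")[285:325,310:360];cv2.imwrite("pics/sz14b.png",cv2.resize(a,None,fx=14,fy=14,interpolation=2))
b=cv2.imread("pics/top14.png")[200:290,200:320];cv2.imwrite("pics/tz14b.png",cv2.resize(b,None,fx=6,fy=6,interpolation=2))
E
```

```text
0 [0.4899 0.0589 0.    ]
0.013 [0.489  0.0734 0.013 ]
0.02 [0.4885 0.0812 0.02  ]
0.03 [0.4878 0.0924 0.03  ]
0.036 [0.4873 0.099  0.036 ]
[[333.69584971 315.62911215]
 [334.19989779 311.71112659]
 [296.87118469 308.62464807]]
[[333.89652438 308.79587116]
 [334.40373493 304.90379526]
 [296.87118469 308.62464807]]
```

View pics/sz14b.png

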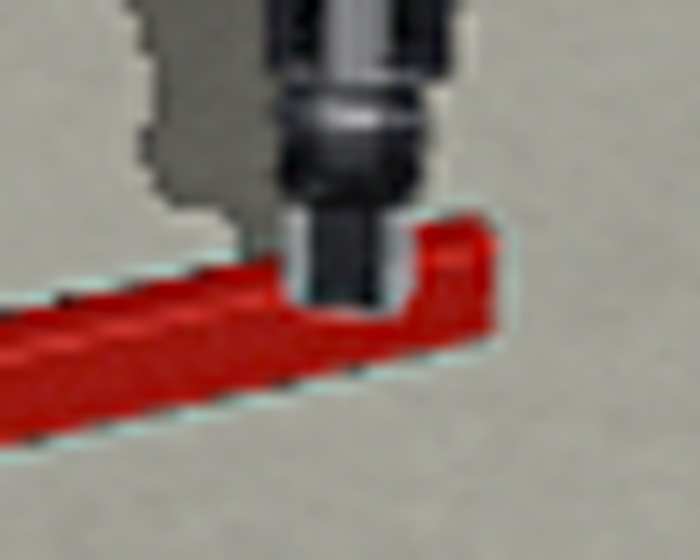

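View pics/tz14b.png

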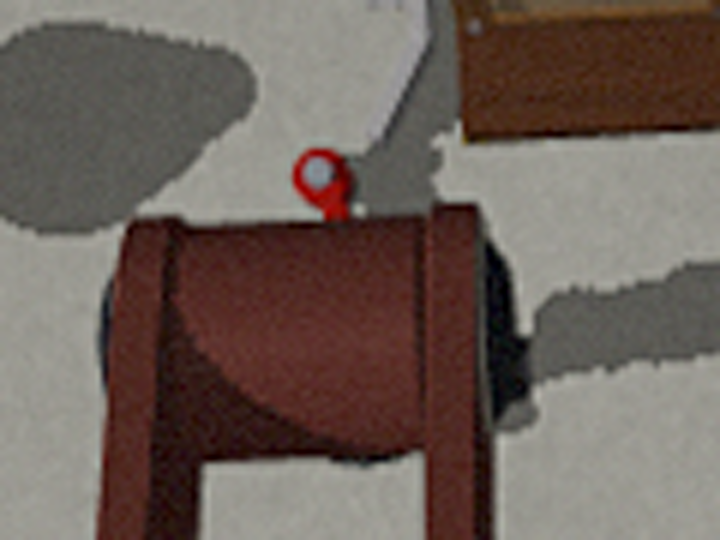

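```bash
python3 - <<'E'
from h import *
P=np.array([.580,.1255])
for a in (195,200,205,210,215,220):
    u=np.array([np.cos(np.radians(a)),np.sin(np.radians(a))]);n=np.array([u[1],-u[0]])  # clockwise side
    t=P+.13*u
    print(a,proj("side",[[*(t+.006*n),.036],[*(t+.006*n),.012],[*(t-.006*n),.036]]).round(1).tolist())
print("measured near top",310+495/14,285+235/14,"near bottom",310+495/14,285+335/14,"far top",310+480/14,285+213/14)
E
```

```text
195 [[348.7, 307.7], [348.4, 314.8], [347.8, 304.5]]
200 [[347.9, 304.7], [347.5, 311.8], [346.5, 301.6]]
205 [[346.6, 301.8], [346.3, 308.9], [344.9, 298.8]]
210 [[345.0, 299.0], [344.7, 306.0], [343.0, 296.2]]
215 [[343.1, 296.3], [342.8, 303.4], [340.7, 293.6]]
220 [[340.9, 293.8], [340.6, 300.8], [338.2, 291.3]]
measured near top 345.35714285714283 301.7857142857143 near bottom 345.35714285714283 308.92857142857144 far top 344.2857142857143 300.2142857142857
```

The finger is riding on top of the bar: TCP z is stuck at 0.030 with 26 N upward and it sits only 8 mm from the bar's centreline. I'll lift, step to the +y side and go lower.

```bash
python3 -m crank '[{"angular":[0,0,0],"delta_pos":[0,0,-0.6],"gripper":0},{"angular":[0,0,0],"delta_pos":[0.1,1,0],"gripper":0},{"angular":[0,0,0],"delta_pos":[0,0.1,0.5],"gripper":0},{"angular":[0,0,0],"delta_pos":[0,0,0.1],"gripper":0},{"angular":[0,0,0],"delta_pos":[0,0,0],"gripper":0}]'
python3 -m crank '[{"angular":[0,0,0],"delta_pos":[0,0,0.15],"gripper":0},{"angular":[0,0,0],"delta_pos":[0,0,0.1],"gripper":0},{"angular":[0,0,0],"delta_pos":[0,0,0],"gripper":0}]'
python3 - <<'E'
from h import *
plan([.4834,.0928,.015],92.3)
save("side","pics/side15.png")
a=cv2.imread("pics/side15.png")[270:340,290:370];cv2.imwrite("pics/sz15.png",cv2.resize(a,None,fx=8,fy=8,interpolation=2))
E
```

```text
time: 20.3
tool_pos: [0.478, 0.1245, 0.0225]
tool_rot: [-0.001, -0.02, 1.0, -0.0]
contact_force: [0.1, 0.2, 1.1]
gripper_width: 0.001
time: 20.68
tool_pos: [0.479, 0.1249, 0.0161]
tool_rot: [-0.0, -0.02, 1.0, -0.0]
contact_force: [-0.2, -0.9, 1.4]
gripper_width: -0.001
pos [0.479  0.1249 0.0161] yhead 92.27 z [-0.001 -0.    -1.   ] need rows-units [-0.1  -1.08  0.04] turn z units -0.01 F [-0.25 -0.87  1.37] t 20.675
```

View pics/sz15.png

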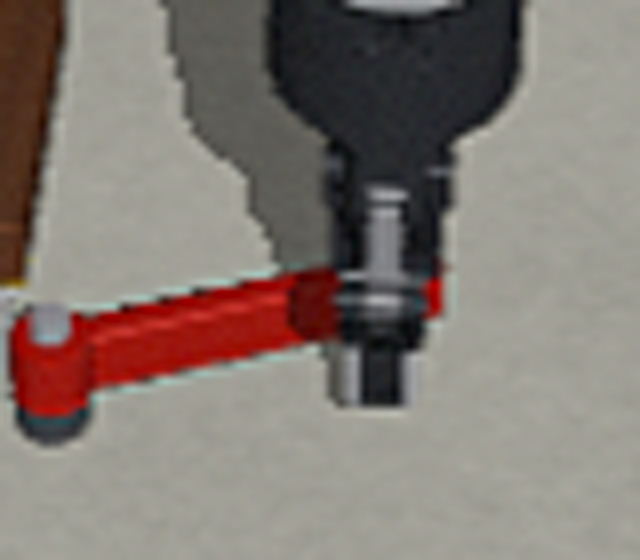

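```bash
python3 -m crank '[{"angular":[0,0,0],"delta_pos":[0,0,0.1],"gripper":0},{"angular":[0,0,0],"delta_pos":[0,0,0.1],"gripper":0},{"angular":[0,0,0],"delta_pos":[0,0,0],"gripper":0}]'
python3 -m crank '[{"angular":[0,0,0],"delta_pos":[0,-0.4,0],"gripper":0},{"angular":[0,0,0],"delta_pos":[0,-0.4,0],"gripper":0},{"angular":[0,0,0],"delta_pos":[0,-0.4,0],"gripper":0}]'
python3 - <<'E'
from h import *
plan([.4834,.0928,.010],92.3)
save("side","pics/side16.png")
a=cv2.imread("pics/side16.png")[270:340,290:370];cv2.imwrite("pics/sz16.png",cv2.resize(a,None,fx=8,fy=8,interpolation=2))
E
```

```text
time: 21.1
tool_pos: [0.4788, 0.1251, 0.01]
tool_rot: [-0.0, -0.02, 1.0, -0.0]
contact_force: [0.6, 0.3, 0.9]
gripper_width: 0.002
time: 21.48
tool_pos: [0.4807, 0.0882, 0.0105]
tool_rot: [0.0, -0.02, 1.0, 0.0]
contact_force: [0.3, 0.6, -0.3]
gripper_width: -0.001
pos [0.4807 0.0882 0.0105] yhead 92.26 z [ 0.  0. -1.] need rows-units [-0.09  0.15  0.02] turn z units -0.01 F [ 0.27  0.64 -0.27] t 21.475
```

View pics/sz16.png

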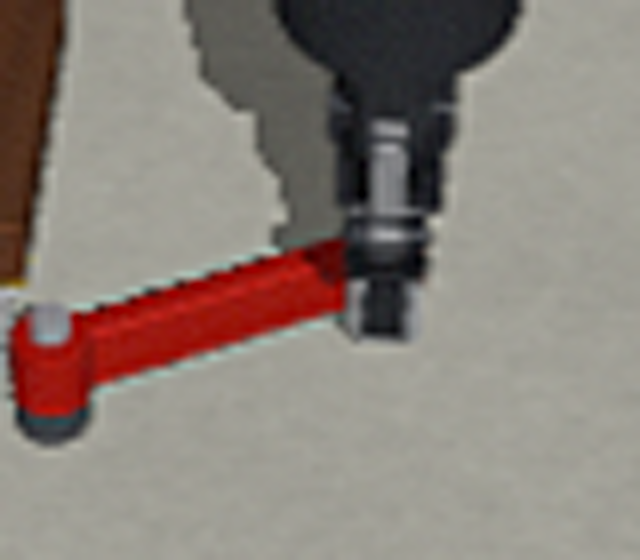

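```bash
python3 -m crank '[{"angular":[0,0,0],"delta_pos":[-0.25,-0.48,0],"gripper":0},{"angular":[0,0,0],"delta_pos":[-0.33,-0.45,0],"gripper":0},{"angular":[0,0,0],"delta_pos":[-0.42,-0.4,0],"gripper":0},{"angular":[0,0,0],"delta_pos":[-0.4,-0.32,0],"gripper":0},{"angular":[0,0,0],"delta_pos":[-0.4,-0.25,0],"gripper":0},{"angular":[0,0,0],"delta_pos":[-0.3,-0.15,0],"gripper":0}]'
python3 look.py 17
```

```text
time: 22.28
tool_pos: [0.5469, 0.0298, 0.0104]
tool_rot: [-0.0, -0.02, 1.0, 0.0]
contact_force: [-0.5, 0.1, 0.1]
gripper_width: 0.002
pos [0.5469 0.0298 0.0104] yhead 92.28 z [-0.  0. -1.] need rows-units [-1.4  -1.05  0.45] turn z units -0.0 F [-0.54  0.08  0.14] t 22.275
```

View pics/sz17.png

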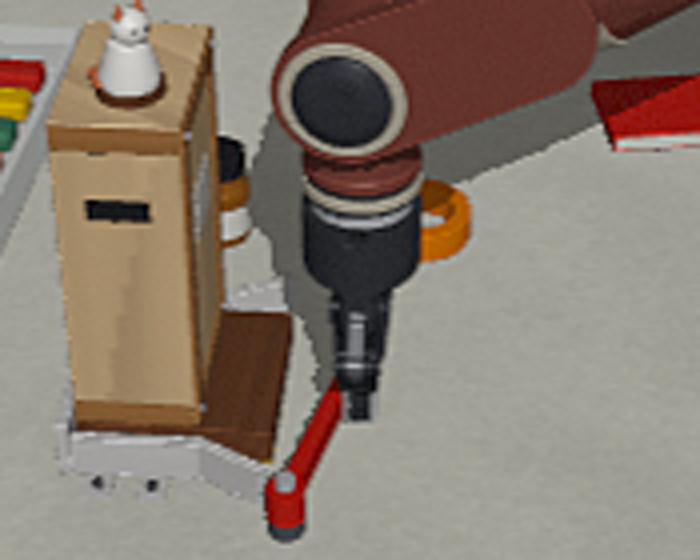

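The keeper is sweeping cleanly, with its free end at about (310,286). I'll continue in +x until it meets its stop.

```bash
python3 -m crank '[{"angular":[0,0,0],"delta_pos":[-0.3,-0.08,0],"gripper":0},{"angular":[0,0,0],"delta_pos":[-0.2,0,0],"gripper":0},{"angular":[0,0,0],"delta_pos":[-0.1,0,0],"gripper":0}]'
python3 -m crank '[{"angular":[0,0,0],"delta_pos":[-0.1,0,0],"gripper":0}]'
python3 -m crank '[{"angular":[0,0,0],"delta_pos":[-0.1,0,0],"gripper":0}]'
python3 look.py 18
```

```text
time: 22.75
tool_pos: [0.5644, 0.0286, 0.0105]
tool_rot: [0.0, -0.02, 1.0, -0.0]
contact_force: [-0.1, -1.5, -0.2]
gripper_width: -0.003
time: 22.88
tool_pos: [0.5672, 0.0287, 0.0104]
tool_rot: [-0.0, -0.02, 1.0, -0.0]
contact_force: [-0.6, -0.0, -0.0]
gripper_width: 0.002
time: 23.0
tool_pos: [0.5701, 0.0288, 0.0104]
tool_rot: [-0.0, -0.02, 1.0, -0.0]
contact_force: [-0.7, -0.7, 1.1]
gripper_width: 0.0
pos [0.5701 0.0288 0.0104] yhead 92.29 z [-0. -0. -1.] need rows-units [-0.62 -0.99  0.45] turn z units -0.0 F [-0.67 -0.75  1.09] t 23.0
```

View pics/sz18.png

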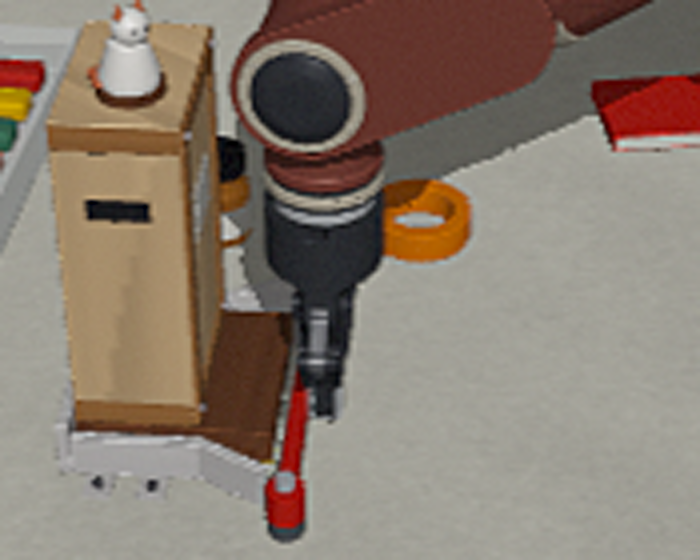

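```bash
python3 -m crank '[{"angular":[0,0,0],"delta_pos":[-0.1,0,0],"gripper":0}]'
python3 -m crank '[{"angular":[0,0,0],"delta_pos":[-0.06,0,0],"gripper":0}]'
python3 -m crank '[{"angular":[0,0,0],"delta_pos":[-0.06,0,0],"gripper":0}]'
python3 -m crank '[{"angular":[0,0,0],"delta_pos":[-0.06,0,0],"gripper":0}]'
python3 look.py 19
```

```text
time: 23.22
tool_pos: [0.5703, 0.0288, 0.0101]
tool_rot: [-0.004, -0.02, 1.0, -0.0]
contact_force: [-16.6, -1.4, 12.3]
gripper_width: -0.002
time: 23.35
tool_pos: [0.5703, 0.0288, 0.0101]
tool_rot: [-0.007, -0.02, 1.0, -0.0]
contact_force: [-21.5, -1.9, 16.8]
gripper_width: -0.002
time: 23.48
tool_pos: [0.5703, 0.0288, 0.01]
tool_rot: [-0.009, -0.02, 1.0, -0.0]
contact_force: [-27.4, -1.9, 21.5]
gripper_width: -0.001
time: 23.6
tool_pos: [0.5703, 0.0288, 0.0099]
tool_rot: [-0.011, -0.021, 1.0, -0.0]
contact_force: [-33.9, -3.5, 27.2]
gripper_width: 0.0
pos [0.5703 0.0288 0.0099] yhead 92.35 z [-0.022 -0.001 -1.   ] need rows-units [-0.62 -0.99  0.42] turn z units 0.01 F [-33.89  -3.52  27.15] t 23.6
```

View pics/sz19.png

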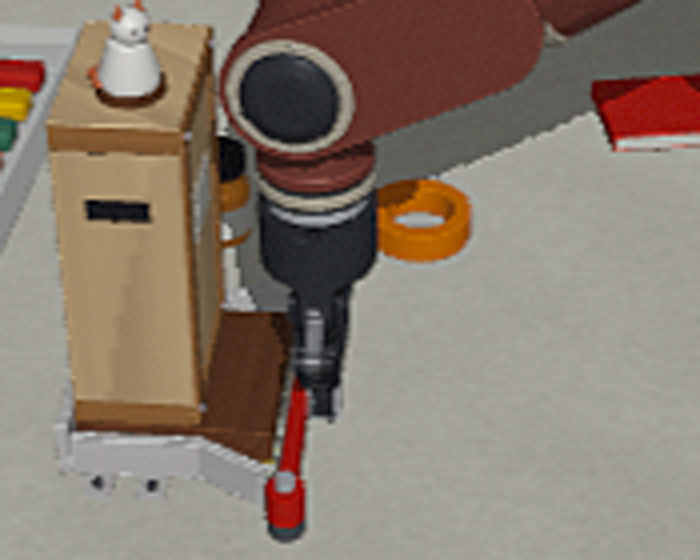

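The keeper is hard against its stop: x holds at 0.5703 while the force rises to 34 N. Now I back off gently, rise and check.

```bash
python3 -m crank '[{"angular":[0,0,0],"delta_pos":[0.15,0,0],"gripper":0},{"angular":[0,0,0],"delta_pos":[0.2,0,0],"gripper":0},{"angular":[0,0,0],"delta_pos":[0.8,0,0],"gripper":0},{"angular":[0,0,0],"delta_pos":[1,0,0],"gripper":0},{"angular":[0,0,0],"delta_pos":[1,0,-0.5],"gripper":0},{"angular":[0,0,0],"delta_pos":[1,0,-1],"gripper":0},{"angular":[0,0,0],"delta_pos":[0.5,0,-1],"gripper":0},{"angular":[0,0,0],"delta_pos":[0,0,-1],"gripper":0},{"angular":[0,0,0],"delta_pos":[0,0,0],"gripper":0},{"angular":[0,0,0],"delta_pos":[0,0,0],"gripper":0}]'
python3 look.py 20
python3 - <<'E'
from h import *
a=cv2.imread("pics/top20.png")[130:290,220:360];cv2.imwrite("pics/tz20b.png",cv2.resize(a,None,fx=3.7,fy=3.7,interpolation=2))
for n in("top","side"):
    for k in("keeper_tip","keeper_pivot"):
        for r in landmark_of(n,k)[:1]: print(n,k,r["conf"],back(n,r["pixel"],.024).round(4))
    for r in (find_in("top",k)[:1] for k in("jar","tape","mug","book","stapler","loupe")) : print([x["bbox"] for x in r]) if n=="top" else 0
H=np.array([.665,.003]);y=.04;R=np.array([[np.cos(y),np.sin(y)],[-np.sin(y),np.cos(y)]])
for t in (2.45,2.6):
    f=np.pi*1.5-2.6+t; P=np.array([-.08,.125])+.13*np.array([np.cos(f),np.sin(f)]); w=np.r_[H+R.T@P,.036];print(t,w,(proj("top",w)-[220,130])*3.7,(proj("side",w)-[225,190])*4)
E
```

```text
time: 24.95
tool_pos: [0.4389, 0.0236, 0.1147]
tool_rot: [-0.0, -0.02, 1.0, 0.0]
contact_force: [0.5, 0.5, -0.2]
gripper_width: 0.002
pos [0.4389 0.0236 0.1147] yhead 92.28 z [-0.  0. -1.] need rows-units [-5.   -0.99  3.92] turn z units -0.0 F [ 0.47  0.47 -0.21] t 24.95
top keeper_tip 0.53 [ 0.5868 -0.0058  0.024 ]
top keeper_pivot 0.62 [0.5883 0.1302 0.024 ]
[[365.7, 182.9, 383.4, 206.5]]
[[365.3, 232.4, 394.8, 261.6]]
[[474.9, 204.0, 518.5, 246.2]]
[[429.0, 296.9, 478.4, 352.0]]
[[250.8, 223.9, 302.2, 234.1]]
[[278.7, 148.9, 296.0, 176.2]]
side keeper_tip 0.76 [5.827e-01 4.000e-04 2.400e-02]
side keeper_pivot 0.62 [0.5777 0.1239 0.024 ]
2.45 [ 0.56579415 -0.00451343  0.036     ] [[304.51708611 385.42670218]] [[337.19863296 355.84181973]]
2.6 [ 0.58526394 -0.00519515  0.036     ] [[305.239649   358.11422373]] [[308.72133347 353.06422734]]
```

View pics/sz20.png

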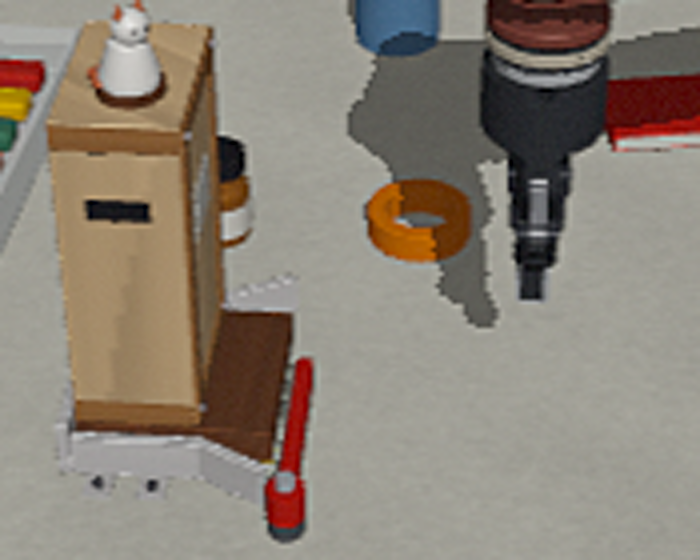

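View pics/tz20b.png

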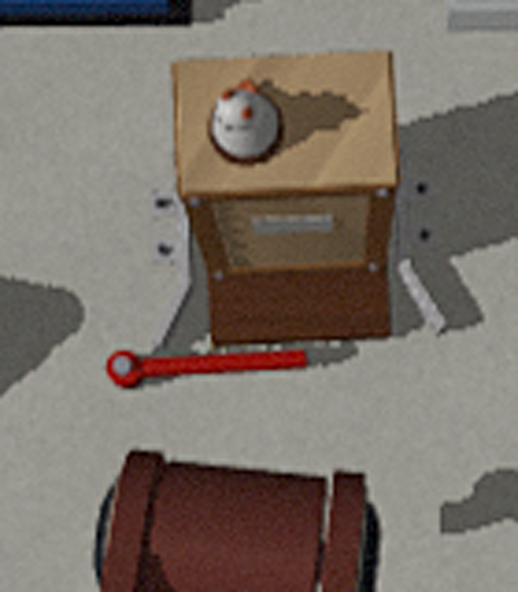

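The keeper tip appears at (305,359) in the top zoom and (305,362) in the side zoom, matching the 2.60 rad prediction. The crate is square and home, the cat is standing, and the robot is clear.

```bash
python3 -c "
from plant import job_done
print(job_done())"
```

```text
the job is handed in; nothing more can be done
None
```

I pushed the crate home with both open fingers low on the skid. Then I swung the keeper shut with closed fingers and handed in at about 25 s; no verdict was reported.

**Last checks:**
- **Crate:** the push stalled against the back stop. In the top view before the keeper swing, its corners matched the parked pose to within about 2 mm and 0.01 rad. It looked unchanged afterwards.
- **Keeper:** it pressed against its stop at up to 34 N, and in both views its tip sits where 2.60 rad predicts.
- **Cat and robot:** the cat is standing on the crate and the arm is clear of everything.
- **Other things:** jar, tape, mug and book look unmoved. Their boxes fit where they started, but I did not compare numbers.

**What went wrong or disagreed:**
- **Fingertip reach:** the fingertips reached about 2 cm less far than the stated 17 mm, so I first passed over the skid without touching it.
- **Riding on the keeper:** for the same reason the fingers later rode on top of the keeper bar, with up to 41 N (upward) at the wrist, until I repositioned lower.
- **Networks:** the final detections for the stapler and loupe landed on the keeper and the cat. I discarded them and did not check those two closely, though the arm never went near them.
- **Pivot estimate:** the networks' pivot positions differed by about 1 cm between the two cameras.

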